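# Pack the photometer service kit

### The job

Pack the photometer's service kit into the low square tray with the four inserts: stand the white bottle in the wide round pocket, the carton squarely in the square pocket, the vial in the small round pocket and the smaller of the two beakers on the worktop between the four pegs, all upright and right down on the pocket floors. The larger beaker and the amber bottle are not part of the kit; leave them standing where they are.

Things in the scene. Friction and masses are not known exactly. Their poses are not given: they have to be found in the camera images.
- white_bottle_center (a point): White plastic bottle with a ribbed white screw cap, standing loose on the worktop; 92 mm tall. Straight round body 47 mm across up to 53 mm above its base, then narrowing shoulders: grip the straight body, about 40 mm above the base. About 0.1 kg. The point is on its upright axis, half-way up; z is its own upward axis.
- small_beaker_center (a point): The smaller of the two round open beakers on the bare worktop (a third, in the large white tray behind, is not meant); 56 mm tall, about 44 mm across at the rim (47 with the spout), tapering to 37 mm at the base; thin-walled, loose. Grip it across the outside, any direction, about 40 mm above the base. About 30 g. The point is on its upright axis, half-way up; z is its own upward axis.
- vial_center (a point): Small closed round vial with a black screw cap, standing loose; 46 mm tall, 22 mm across. Grip the upper part, 30 to 36 mm above its base, so that the fingertips stay above the rim of its pocket. About 20 g. The point is on its upright axis, half-way up; z is its own upward axis.
- carton_center (a point): Upright closed white paperboard carton, square, 42 x 42 mm and 82 mm tall, standing loose; grip two opposite sides, about 55 mm above the base. About 60 g. x and y axes are square to its sides. The point is on its upright axis, half-way up; z is its own upward axis.
- wide_pocket_floor (a point): One of four 78 mm square white inserts lying two by two (82 mm pitch, any order) in a fixed low grey tray, 176 mm square, walls 22 mm high. With a wide round pocket, 64 mm across and 10 mm deep (rim 20 mm above the worktop): the place of the white bottle. Point: centre of the floor, 10 mm above the worktop; z up, x, y along the sides.
- square_pocket_floor (a point): One of four 78 mm square white inserts lying two by two (82 mm pitch, any order) in a fixed low grey tray, 176 mm square, walls 22 mm high. With a square pocket, 58 x 58 mm and 10 mm deep (rim 20 mm above the worktop): the place of the carton. Point: centre of the floor, 10 mm above the worktop; z up, x, y along the sides.
- small_pocket_floor (a point): One of four 78 mm square white inserts lying two by two (82 mm pitch, any order) in a fixed low grey tray, 176 mm square, walls 22 mm high. With a small round pocket, 38 mm across and 10 mm deep (rim 20 mm above the worktop): the place of the vial. Point: centre of the floor, 10 mm above the worktop; z up, x, y along the sides.
- peg_holder_floor (a point): One of four 78 mm square white inserts lying two by two (82 mm pitch, any order) in a fixed low grey tray, 176 mm square, walls 22 mm high. A flat plate with four short round pegs, 8 mm thick and 11 mm high, towards its corners, on a circle of 66 mm diameter: the place of the small beaker, between the pegs. Point: centre of the floor, 10 mm above the worktop; z up, x, y along the sides.
- large_beaker_center (a point): The larger of the two beakers on the bare worktop, 65 mm tall and 53 mm across (56 with the spout), loose: it does not belong in the tray and stays where it is. The point is on its upright axis, half-way up; z is its own upward axis.
- amber_bottle_center (a point): Amber bottle with a long tapering shoulder and a small cap, 97 mm tall, 47 mm across, loose: it does not belong in the tray and stays where it is. The point is on its upright axis, half-way up; z is its own upward axis.
Things that resemble listed ones, but are neither listed nor needed, are in the scene too. Leave any red look-alike of the part that bears amber_bottle_center alone.

How it is judged:
By the outcome, as a careful person would: the job done as asked, in the order asked, and still so for the second after the job is handed in, with the robot touching nothing.
It also fails if it takes over 112 s, if anything falls off the work surface, if the arm or the gripper's body presses on something with over 40 N, if the wrist force passes 120 N, or if a joint passes its speed limit or range.

### The arm

A 6-joint arm with a two-finger parallel gripper is mounted at the origin on a cart in front of the work surface, level with it; the furniture and walls round the work are solid. World frame = base frame: x ahead of the robot, y to its left, z up, the work surface at z = 0. Lengths are in m, angles in rad, forces in N, time in s.
With the tool pointing down it reaches from about 0.35 to 0.775 m from the base axis. Payload 7.3 kg.
Tool frame: the origin (TCP) lies at the very end of the fingers, on their centre line; the grasp point (between the pads) lies 19 mm behind it; x points along the fingers, y is the direction in which the jaws open and shut, and the axes are right-handed (so a half turn about x gives the same grasp; the last joint's range is limited). The gripper opens to 92 mm and grips with 3 to 60 N. Pads are 19 mm wide; open, the fingers measure 130 mm over their backs; the gripper's body (75 mm by 190 mm) begins 47 mm behind the grasp point.
Start: joints at [-1.46, 0.342, 1.524, -0, 1.275, -0.146], TCP at [0.133, -0.508, 0.227] pointing down, gripper open.
Joint ranges: [-2.53, 2.53], [-0.77, 2.02], [0.04, 2.7], [-1, 4.14], [0.28, 2.66], [-3.11, 3.11]. Speed limits (rad/s): [2.57, 2.57, 3.14, 3.14, 3.14, 3.14].

### API

Orientations are given as [roll, pitch, yaw] about the fixed x, y, z axes, in that order (R = Rz(yaw) Ry(pitch) Rx(roll)).
In Python, from cell import observe, vision, job gives the robot as it stands.
- The arm moves only by the tool send_rows, never from a script. Its argument "motion" is a list of rows, each an object with "hand": the opening, from -1 (shut) to 1 (fully open), so that 0 is half open; "slide": the shift along the tool's x, y, z in mm, a list of three; "spin": the turn about the tool's x in rad. In form: [{"hand": hand, "slide": [tx, ty, tz], "spin": spin}, ...]. A call has 1 to 8 rows; each row shifts and turns the pose as measured when the row begins, along the tool's axes as they then stand; what a row does not reach is not made up. A row lasts 1/10 s, in which the tool goes at most 50 mm and 8.59 degrees, less where a joint would pass 70% of its speed; a pose out of reach is approached as far as the arm can. A call with a gripper value outside its range is refused whole. The fingers move at their own pace and stop on an object; "grip_force" is the grip in N (left out, the last holds). Time passes only in rows, so rows that do not move let the fingers close. It gives the time, the measured TCP pose, the force and the opening at its end, in the units of the state.
- observe(): the state, without advancing time (a new reading comes with each control period).
- vision.read_camera(name): name is "scene" or "top"; returns a dict with "pixels" (384x512x3 uint8, blue, green, red), "range_z" (384x512 float32, m along the optical axis (not along the pixel's ray), 0 where there is no reading), "fx", "fy", "cx", "cy" (pixels), "world_from_camera" (4x4, takes a point from camera to world coordinates). Camera axes: x right, y down, z forward; pixel columns grow to the right and rows downward; lengths in m; the calibration is good to about 2 mm. A picture is of the moment at which its call begins.
- job.hand_in(): hands the job in, once; it reports no verdict.
Trained networks look in a picture, given as the dict that the camera call returned (one of the last four; its "shot" number tells which), for a name from the list of things; names that differ only in an ending like _2 or _b are one class to them, and where a whole thing is asked for, a point or a joint stands for the part that bears it (a point fixed in the world has none). Each returns a list of dicts, best first, with "conf" (0 to 1); they miss things now and then, are a little off and sometimes report something else, mostly with a low value. They report only what shows in the picture. A call takes as long as a camera call. They do not tell look-alikes from the thing itself.
- vision.search_frame(picture, thing): "uv" ([column, row] in pixels, amid what is visible of it).
- vision.cut_out(picture, thing): "mask" (384x512 bool, what is visible of it) and "uv" ([column, row] in pixels, amid what is visible of it).
The state is a dict: "time": time; "qpos": joint angles; "qvel": joint speeds; "joint_efforts": joint torques, N m; "tool_pos": TCP position; "tool_rot": TCP orientation; "contact_force": force on the tool from outside, world axes, zero at the start; "torque": the same for the moment, N m; "opening": finger opening in m.
Only numpy, scipy, OpenCV 4.12 (cv2) and the standard library are available. Lean on these libraries where they do the work, as an engineer would, in place of code of your own. Each camera call takes 0.05 s, during which the arm holds its last target.

## Working session

There is one attempt and no reset: what is moved stays moved. The work goes in short steps, Python scripts to look and compute and a tool call to move; the robot and the scene stay as the last step left them, time stands still between calls to the robot, and variables do not carry over. Pictures are saved under pics/ and viewed, and the job is handed in when it is done.

Besides the shell and the picture viewer there is one more tool, called after ">>>" as name(argument=value, ...), one argument or row to a line, values as JSON. send_rows: Moves the arm, as the interface text tells. Its arguments: {"type":"object","properties":{"motion":{"type":"array","items":{"type":"object","properties":{"hand":{"type":"number"},"slide":{"type":"array","items":{"type":"number"}},"spin":{"type":"number"}}}},"grip_force":{"type":"number"}},"required":["motion"]}

```bash
ls; mkdir -p pics
cat > h.py <<'E'
import numpy as np, cv2, pickle
from cell import observe, vision, job
def shot(n,fn=None):
    p=vision.read_camera(n)
    if fn: cv2.imwrite('pics/'+fn,p['pixels'])
    return p
def world(p):
    z=p['range_z'];v,u=np.indices(z.shape)
    P=np.stack([(u-p['cx'])/p['fx']*z,(v-p['cy'])/p['fy']*z,z,np.ones_like(z)],-1)
    W=(P@np.array(p['world_from_camera']).T)[...,:3]
    W[z==0]=np.nan
    return W
E
python3 - <<'E'
from h import *
s=observe();print(s['time'],s['tool_pos'],s['tool_rot'],s['opening'])
for n in('top','scene'):
    p=shot(n,n+'0.png');pickle.dump(p,open(n+'0.pkl','wb'))
    print(n,p['fx'],np.round(p['world_from_camera'],3).tolist())
    for t in 'white_bottle_center small_beaker_center vial_center carton_center wide_pocket_floor square_pocket_floor small_pocket_floor peg_holder_floor large_beaker_center amber_bottle_center'.split():
        W=world(p)
        for r in vision.search_frame(p,t)[:4]:
            u,v=map(int,np.round(r['uv']));print(n,t,round(r['conf'],2),u,v,np.round(W[v,u],3))
E
```

```text
pics
0.0 [ 0.13333025 -0.50737145  0.22604292] [-1.72822493  1.56927085  1.67018799] 0.09181431574757876
top 484.5959567845552 [[0.01, -0.992, 0.128, 0.391], [-1.0, -0.01, -0.002, 0.054], [0.003, -0.128, -0.992, 1.43], [0.0, 0.0, 0.0, 1.0]]
top white_bottle_center 0.64 326 166 [ 0.653 -0.16   0.092]
top small_beaker_center 0.62 283 237 [ 0.457 -0.046  0.004]
top small_beaker_center 0.22 329 165 [ 0.656 -0.169  0.091]
top vial_center 0.37 286 168 [ 0.658 -0.052  0.032]
top carton_center 0.76 248 165 [0.656 0.059 0.082]
top wide_pocket_floor 0.61 174 205 [0.548 0.276 0.011]
top square_pocket_floor 0.62 168 234 [0.462 0.29  0.014]
top small_pocket_floor 0.63 200 209 [0.537 0.199 0.007]
top peg_holder_floor 0.7 196 236 [0.457 0.209 0.008]
top large_beaker_center 0.7 321 239 [ 0.453 -0.158  0.001]
top large_beaker_center 0.31 173 208 [0.539 0.278 0.011]
top amber_bottle_center 0.81 354 228 [ 0.481 -0.239  0.079]
top amber_bottle_center 0.61 200 235 [0.46  0.197 0.008]
top amber_bottle_center 0.56 326 207 [ 0.54  -0.163  0.067]
top amber_bottle_center 0.52 355 190 [ 0.588 -0.243  0.081]
sc
[... 241 characters left out ...]
0.441 -0.065  0.047]
scene vial_center 0.63 322 215 [ 0.661 -0.058  0.032]
scene vial_center 0.6 218 175 [0.542 0.281 0.013]
scene vial_center 0.49 199 191 [0.461 0.217 0.012]
scene carton_center 0.94 296 192 [0.646 0.031 0.052]
scene carton_center 0.63 255 264 [ 0.432 -0.166  0.055]
scene wide_pocket_floor 0.57 214 175 [0.532 0.287 0.012]
scene square_pocket_floor 0.81 191 179 [0.464 0.292 0.013]
scene small_pocket_floor 0.79 225 184 [0.535 0.214 0.017]
scene peg_holder_floor 0.83 194 192 [0.447 0.218 0.012]
scene large_beaker_center 0.59 252 266 [ 0.428 -0.163  0.05 ]
scene amber_bottle_center 0.73 310 251 [ 0.537 -0.187  0.061]
scene amber_bottle_center 0.59 301 275 [ 0.472 -0.254  0.081]
```

Run:
```python
from h import *
p=pickle.load(open('top0.pkl','rb'));c=p['pixels'][130:270,130:390]
cv2.imwrite('pics/t1.png',cv2.resize(c,None,fx=3,fy=3,interpolation=cv2.INTER_CUBIC))
p=pickle.load(open('scene0.pkl','rb'));c=p['pixels'][120:320,150:420]
cv2.imwrite('pics/s1.png',cv2.resize(c,None,fx=2.9,fy=2.9,interpolation=cv2.INTER_CUBIC))
```

```text
(no output)
```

View pics/t1.png

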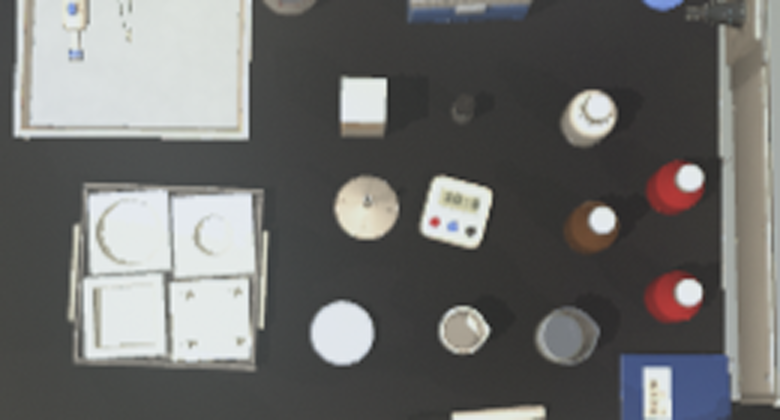

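View pics/s1.png

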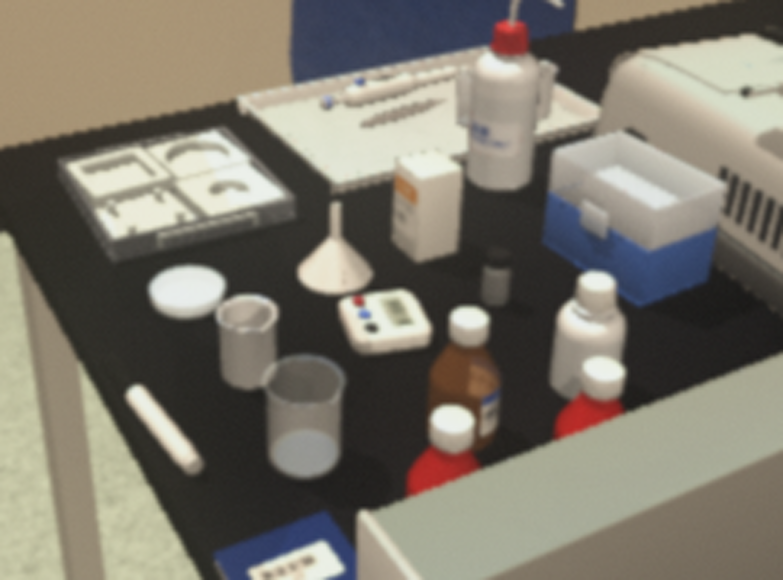

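View pics/top0.png

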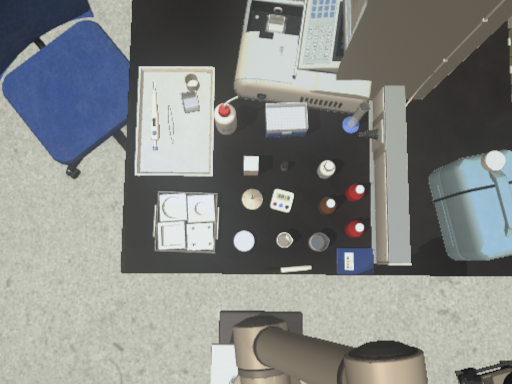

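Top view: the white bottle is at (326,166), amber at (326,207) and the red look-alikes at (355,190) and (355,228). The carton is at (250,165), the vial at (286,168), the small beaker at (284,240) and the large one at (319,241). In the tray, wide is upper left, small upper right, square lower left and pegs lower right. Next I'll measure these precisely.

```bash
cat > fit.py <<'E'
from h import *
from scipy.optimize import minimize
def prism(x,y,prof,n=24,sq=None,z0=0):
    out=[]
    for z,r in prof:
        if sq is None:
            a=np.arange(n)*2*np.pi/n; out.append(np.c_[x+r*np.cos(a),y+r*np.sin(a),np.full(n,z0+z)])
        else:
            a=sq+np.pi/4+np.arange(4)*np.pi/2; out.append(np.c_[x+r*2**.5*np.cos(a),y+r*2**.5*np.sin(a),np.full(4,z0+z)])
    return out
def proj(p,X):
    M=np.linalg.inv(p['world_from_camera']);C=X@M[:3,:3].T+M[:3,3]
    return np.c_[C[:,0]/C[:,2]*p['fx']+p['cx'],C[:,1]/C[:,2]*p['fy']+p['cy']]
def sil(p,rings,s=8):
    im=np.zeros((384*1,512*1),np.uint8)
    for a,b in zip(rings[:-1],rings[1:]):
        h=cv2.convexHull(proj(p,np.vstack([a,b])).astype(np.float32))
        cv2.fillConvexPoly(im,np.round(h*64).astype(np.int32),255,cv2.LINE_AA,6)
    return im/255.
def fit(ps,masks,prof,x0,sq=False,z0=0):
    def c(q):
        t=0
        for p,m in zip(ps,masks):
            s=sil(p,prism(q[0],q[1],prof,sq=q[2]*10 if sq else None,z0=z0))
            t+=1-np.minimum(s,m).sum()/np.maximum(s,m).sum()
        return t
    q0=list(x0)+([0.0] if sq else [])
    d=len(q0);S=np.vstack([q0]+[np.array(q0)+.012*np.eye(d)[i] for i in range(d)])
    r=minimize(c,q0,method='Nelder-Mead',options=dict(initial_simplex=S,xatol=1e-4,fatol=1e-4))
    return r.x,r.fun
PROF=dict(white_bottle_center=[(0,.0235),(.053,.0235),(.066,.014),(.092,.014)],
 small_beaker_center=[(0,.0185),(.056,.022)],vial_center=[(0,.011),(.046,.011)],carton_center=[(0,.021),(.082,.021)])
E
python3 - <<'E'
from fit import *
X0=dict(white_bottle_center=(.65,-.16),small_beaker_center=(.455,-.055),vial_center=(.655,-.055),carton_center=(.655,.045))
ps={n:shot(n) for n in('top','scene')}
for t,x0 in X0.items():
    ms={}
    for n,p in ps.items():
        W=world(p)
        for r in vision.cut_out(p,t):
            w=np.nanmedian(W[r['mask']],axis=0)
            if np.hypot(w[0]-x0[0],w[1]-x0[1])<.05: ms[n]=r['mask'].astype(float);break
    print(t,list(ms))
    for ns in [k for k in (['top'],['scene'],['top','scene']) if all(j in ms for j in k)]:
        q,f=fit([ps[n] for n in ns],[ms[n] for n in ns],PROF[t],x0,sq=t[0]=='c')
        print('  ',ns,np.round(q[:2],4),np.round(q[2:]*10,3),round(f/len(ns),3))
# tray: points with z 14..25
for n,p in ps.items():
    W=world(p);m=(W[...,2]>.010)&(W[...,2]<.03)&(W[...,0]>.38)&(W[...,0]<.64)&(W[...,1]>.11)&(W[...,1]<.38)
    print(n,m.sum(),cv2.minAreaRect((W[m][:,:2]*1000).astype(np.float32)))
    mm=(W[...,0]>.35)&(W[...,0]<.75)&(W[...,1]<-.28)&(W[...,1]>-.42)&(W[...,2]>.03); print('wall',np.nanmin(W[mm],0),np.nanmax(W[mm],0))
    # worktop z
    mm=(W[...,0]>.4)&(W[...,0]<.62)&(W[...,1]<.1)&(W[...,1]>.03)&(W[...,2]<.01);print('table z',np.nanmedian(W[mm][:,2]))
p=ps['top'];W=world(p)
H=np.round(W[60:260,125:385,2]*1000)
for (a,b,c,d) in [(0.68,0.80,-.2,.2),(.5,.6,-.02,.08)]:
    m=(W[...,0]>a)&(W[...,0]<b)&(W[...,1]>c)&(W[...,1]<d)&(W[...,2]>.03);print(W[m].min(0),W[m].max(0))
E
```

```text
white_bottle_center ['top', 'scene']
   ['top'] [ 0.6562 -0.1685] [] 0.219
   ['scene'] [ 0.665  -0.1568] [] 0.379
   ['top', 'scene'] [ 0.6573 -0.1665] [] 0.309
small_beaker_center ['top', 'scene']
   ['top'] [ 0.4488 -0.0453] [] 0.125
   ['scene'] [ 0.4482 -0.0413] [] 0.139
   ['top', 'scene'] [ 0.448  -0.0446] [] 0.142
vial_center ['top', 'scene']
   ['top'] [ 0.664  -0.0458] [] 0.529
   ['scene'] [ 0.667  -0.0439] [] 0.157
   ['top', 'scene'] [ 0.6644 -0.0476] [] 0.351
carton_center ['top', 'scene']
   ['top'] [0.6614 0.0513] [0.027] 0.167
   ['scene'] [0.6646 0.0556] [-0.273] 0.122
   ['top', 'scene'] [0.6626 0.0505] [-0.063] 0.163
top 2764 ((525.3640747070312, 260.28851318359375), (229.1412353515625, 235.4984130859375), 0.032269787043333054)
wall [ 0.38237123 -0.37890098  0.03000125] [ 0.74999697 -0.28083528  0.13699639]
table z 0.0003707651282423008
scene 2334 ((523.5673217773438, 257.6022644042969), (232.32540893554688, 231.90560913085938), 0.047716740518808365)
wall [ 0.37966811 -0.38062149  0.03000925] [ 0.74997317 -0.28002733  0.13330434]
table z 0.0026268961114760403
[ 0.68009659 -0.11036034  0.03029797] [0.79999253 0.15529317 0.19463293]
[0.56241422 0.03765343 0.03039417] [0.57958528 0.05515374 0.07037763]
```

Run:
```python
from h import *
p=pickle.load(open('top0.pkl','rb'));c=p['pixels'][185:260,145:225]
cv2.imwrite('pics/tray.png',cv2.resize(c,None,fx=8,fy=8,interpolation=cv2.INTER_CUBIC))
p=pickle.load(open('scene0.pkl','rb'));c=p['pixels'][160:215,165:260]
cv2.imwrite('pics/trays.png',cv2.resize(c,None,fx=8,fy=8,interpolation=cv2.INTER_CUBIC))
```

```text
(no output)
```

View pics/tray.png

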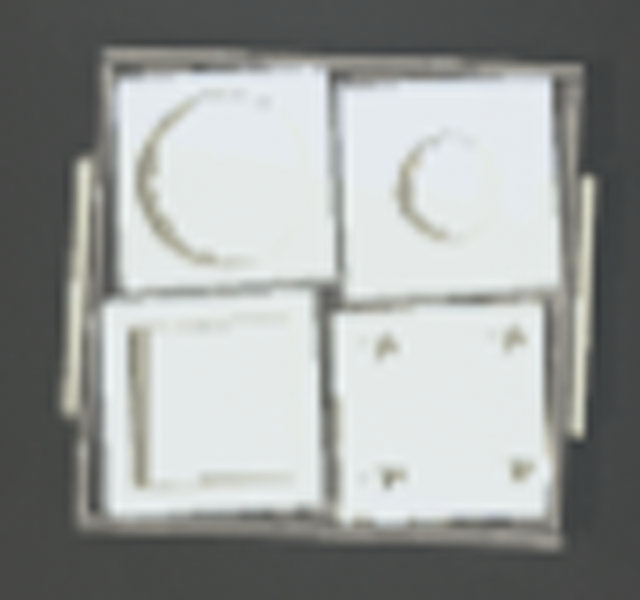

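View pics/trays.png

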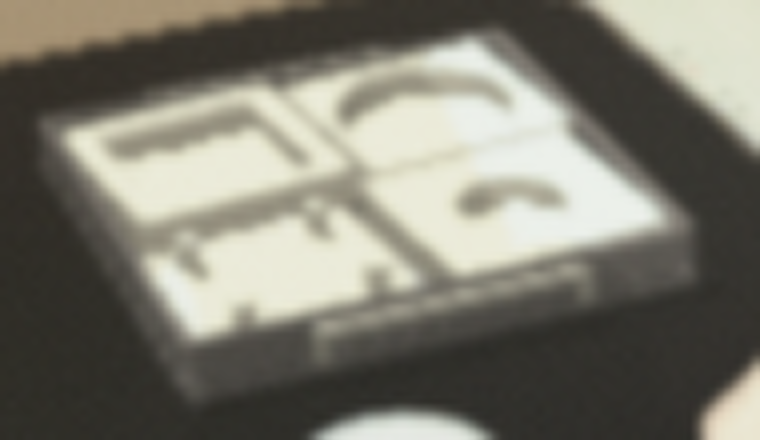

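Run:
```python
from fit import *
P={n:pickle.load(open(n+'0.pkl','rb')) for n in('top','scene')}
def ray(p,u,v,z):
    d=np.array(p['world_from_camera'])@np.array([(u-p['cx'])/p['fx'],(v-p['cy'])/p['fy'],1,0]);o=np.array(p['world_from_camera'])[:3,3]
    d=d[:3];return (o+d*(z-o[2])/d[2])[:2]
t=P['top']
def quad(name,p,c,z,off,s=8):
    c=np.array([ray(p,u/s+off[0]-.5+.5/s,v/s+off[1]-.5+.5/s,z) for u,v in c])
    e=[np.degrees(np.arctan2(*(c[(i+1)%4]-c[i])[::-1])) for i in range(4)]
    print(name,'ctr',c.mean(0).round(4),'len',[round(np.linalg.norm(c[(i+1)%4]-c[i])*1000) for i in range(4)],'ang',np.round(e,1))
o=(145,185)
quad('tray',t,[(105,50),(582,67),(560,545),(78,530)],.022,o)
quad('wide',t,[(115,73),(327,68),(336,280),(125,290)],.02,o)
quad('small',t,[(340,82),(553,77),(561,288),(345,300)],.02,o)
quad('square',t,[(105,298),(316,290),(325,510),(108,515)],.02,o)
quad('peg',t,[(334,310),(546,300),(548,515),(340,522)],.01,o)
s=P['scene'];o=(165,160)
quad('tray s',s,[(45,118),(490,28),(692,232),(190,345)],.022,o)
# carton top
for n,p in P.items():
    W=world(p);m=(W[...,2]>.076)&(W[...,2]<.09)&(abs(W[...,0]-.66)<.05)&(abs(W[...,1]-.05)<.05)
    print(n,m.sum(),cv2.minAreaRect((W[m][:,:2]*1000).astype(np.float32)),W[m].mean(0))
D=dict(white_bottle_center=(.657,-.1665),small_beaker_center=(.448,-.0446),vial_center=(.6655,-.045),carton_center=(.6626,.0505))
for n,b in(('top',(150,235,240,345)),('scene',(160,275,205,390))):
    c=P[n]['pixels'];k=6 if n=='top' else 4
    big=cv2.resize(c[b[0]:b[1],b[2]:b[3]],None,fx=k,fy=k,interpolation=cv2.INTER_CUBIC)
    for t_,x in D.items():
        for r in prism(*x,PROF[t_],sq=0.03 if t_[0]=='c' else None):
            q=(proj(P[n],r)-[b[2]-.5,b[0]-.5])*k
            cv2.polylines(big,[np.round(q).astype(int)],True,(0,255,0),1)
    cv2.imwrite('pics/ov_'+n+'.png',big)
```

```text
tray ctr [0.4983 0.2378] len [175, 174, 174, 175] ang [-91.5 178.5  88.8  -1.2]
wide ctr [0.5415 0.2778] len [78, 78, 77, 80] ang [ -88.  -176.    93.3    4.6]
small ctr [0.539  0.1958] len [78, 78, 79, 80] ang [ -88.  -176.7   93.8    2.8]
square ctr [0.4592 0.2797] len [77, 80, 78, 79] ang [ -87.2 -176.1   91.9    2.8]
peg ctr [0.4574 0.1978] len [78, 78, 76, 77] ang [ -86.7 -178.3   92.5    3.2]
tray s ctr [0.4994 0.2405] len [171, 180, 171, 177] ang [ -1.1 -91.7 177.7  88.2]
top 218 ((662.0741577148438, 50.48051452636719), (41.688499450683594, 39.86771774291992), 0.4226888120174408) [0.66198585 0.05024092 0.08176673]
scene 198 ((660.1292114257812, 50.23639678955078), (44.15052795410156, 42.824119567871094), 87.71236419677734) [0.65779182 0.04642369 0.08292161]
```

View pics/ov_top.png

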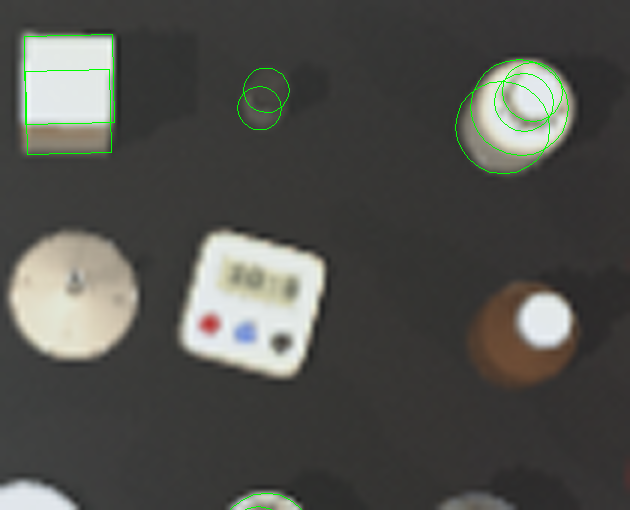

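View pics/ov_scene.png

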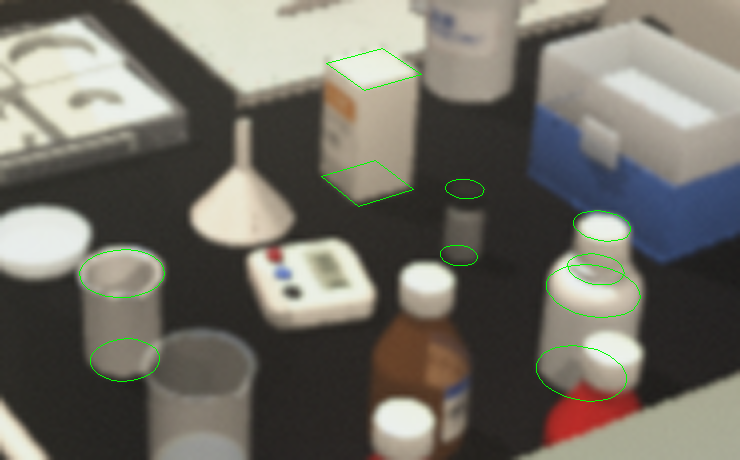

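```bash
cat > ov.py <<'E'
from fit import *
P={n:pickle.load(open(n+'0.pkl','rb')) for n in('top','scene')}
def tile(n,x,prof,hw,k,sq=None,gain=1):
    c=proj(P[n],np.array([[x[0],x[1],.03]]))[0].astype(int)
    b=(c[1]-hw,c[1]+hw,c[0]-hw,c[0]+hw)
    im=P[n]['pixels'][b[0]:b[1],b[2]:b[3]].astype(float)*gain
    big=cv2.resize(np.clip(im,0,255).astype(np.uint8),None,fx=k,fy=k,interpolation=cv2.INTER_CUBIC)
    for r in prism(*x,prof,sq=sq):
        cv2.polylines(big,[np.round((proj(P[n],r)-[b[2]-.5,b[0]-.5])*k).astype(int)],True,(0,255,0),1)
    return big
def panel(fn,D):
    rows=[]
    for n in('top','scene'):
        rows.append(np.hstack([tile(n,x,PROF[t],25 if 1 else 0,5,sq=(a if t[0]=='c' else None),gain=g) for t,x,a,g in D]))
    cv2.imwrite(fn,cv2.resize(np.vstack(rows),(800,int(800*2/len(D))) ,interpolation=cv2.INTER_AREA))
E
python3 - <<'E'
from ov import *
panel('pics/ov2.png',[('white_bottle_center',(.658,-.1695),0,1),('vial_center',(.666,-.049),0,3),('small_beaker_center',(.448,-.0446),0,1.5)])
E
```

```text
(no output)
```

View pics/ov2.png

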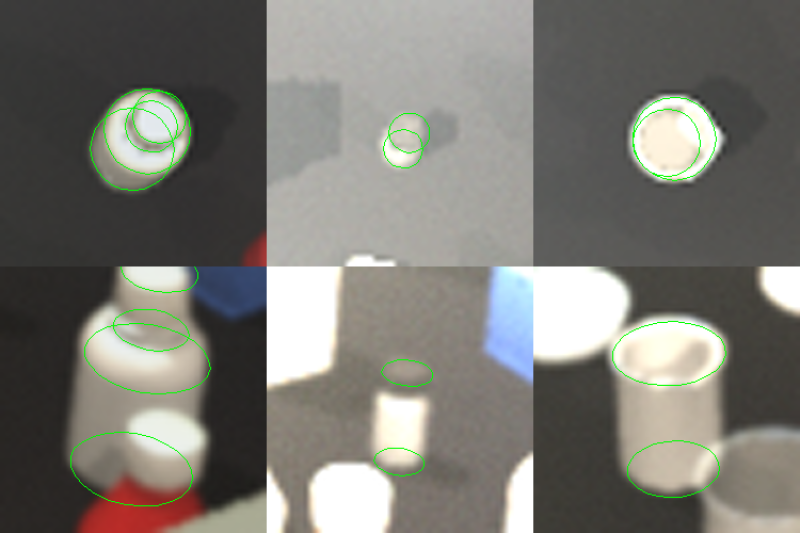

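```bash
cat > go.py <<'E'
import sys
from h import *
from scipy.spatial.transform import Rotation as Ro
s=observe();R=Ro.from_euler('xyz',s['tool_rot']).as_matrix();p=np.array(s['tool_pos'])
jaw=np.degrees(np.arctan2(R[1,1],R[0,1]))
print('t',round(s['time'],2),'pos',p.round(4),'jaw deg',round(jaw,1),'q',np.round(s['qpos'],2),'open',round(s['opening'],4),'F',np.round(s['contact_force'],1),'tilt',np.round(R[:,0],4))
a=list(map(float,sys.argv[1:]))
for i in range(0,len(a),4):
    t=np.array(a[i:i+3]);d=R.T@(t-p)*1000
    dy=(a[i+3]-jaw+90)%180-90
    print('to',t,'slide',d.round(1),'spin (world-neg)',round(-np.radians(dy),3),'alt',round(-np.radians(dy-np.sign(dy)*180),3))
E
python3 go.py .658 -.169 .2 -45 .658 -.169 .2 90
python3 - <<'E'
from h import *
p=pickle.load(open('top0.pkl','rb'));W=world(p)
for y0 in np.arange(-.3,.16,.03):
    m=(W[...,1]>y0)&(W[...,1]<y0+.03)&(W[...,0]>.69)&(W[...,0]<.82)&(W[...,2]>.03)
    if m.any(): i=np.argmin(np.where(m,W[...,0],9));print(round(y0,2),'minx',W[...,0].flat[i].round(3),'maxz',W[m][:,2].max().round(3))
E
```

```text
t 1.6 pos [ 0.1334 -0.5078  0.2268] jaw deg -75.3 q [-1.46  0.34  1.52  0.    1.28 -0.15] open 0.0917 F [ 0.1 -0.   0. ] tilt [ 0.e+00 -1.e-04 -1.e+00]
to [ 0.658 -0.169  0.2  ] slide [  26.7 -194.4 -593.5] spin (world-neg) -0.529 alt 2.613
to [ 0.658 -0.169  0.2  ] slide [  26.7 -194.4 -593.5] spin (world-neg) 0.257 alt -2.885
-0.3 minx 0.74 maxz 0.099
-0.27 minx 0.746 maxz 0.184
-0.24 minx 0.79 maxz 0.181
-0.12 minx 0.763 maxz 0.1
-0.09 minx 0.757 maxz 0.099
-0.06 minx 0.756 maxz 0.099
-0.03 minx 0.757 maxz 0.099
-0.0 minx 0.758 maxz 0.098
0.06 minx 0.82 maxz 0.184
0.09 minx 0.765 maxz 0.2
0.12 minx 0.764 maxz 0.198
0.15 minx 0.777 maxz 0.129
```

>>> send_rows(
  grip_force=15,
  motion=[
    {"hand":1,"slide":[0,-15,-45],"spin":0},
    {"hand":1,"slide":[0,-15,-45],"spin":0},
    {"hand":1,"slide":[0,-15,-45],"spin":0},
    {"hand":1,"slide":[0,-15,-45],"spin":0},
    {"hand":1,"slide":[0,-15,-45],"spin":0},
    {"hand":1,"slide":[0,-15,-45],"spin":0},
    {"hand":1,"slide":[0,0,0],"spin":0.13},
    {"hand":1,"slide":[0,0,0],"spin":0.127},
  ],
)

```text
time: 2.4
tool_pos: [0.3805, -0.3475, 0.2264]
tool_rot: [2.087, 1.568, -1.065]
contact_force: [-1.3, -0.1, -0.2]
opening: 0.0922
```

```bash
python3 go.py .658 -.169 .2 90
```

```text
t 2.4 pos [ 0.3805 -0.3475  0.2264] jaw deg -90.6 q [-0.89  0.32  1.55 -0.    1.26  0.69] open 0.0922 F [-1.3 -0.1 -0.2] tilt [ 0.0013 -0.0024 -1.    ]
to [ 0.658 -0.169  0.2  ] slide [  26.3 -181.4 -275.6] spin (world-neg) -0.01 alt 3.131
```

>>> send_rows(
  motion=[
    {"hand":1,"slide":[0,-26,-40],"spin":0},
    {"hand":1,"slide":[0,-26,-40],"spin":0},
    {"hand":1,"slide":[0,-26,-40],"spin":0},
    {"hand":1,"slide":[0,-26,-40],"spin":0},
    {"hand":1,"slide":[0,-26,-40],"spin":0},
    {"hand":1,"slide":[0,-26,-40],"spin":0},
    {"hand":1,"slide":[0,-26,-38],"spin":0},
    {"hand":1,"slide":[0,0,0],"spin":0},
  ],
)

```text
time: 3.2
tool_pos: [0.6719, -0.1622, 0.2246]
tool_rot: [1.998, 1.567, -1.161]
contact_force: [-0.8, -0.7, -1.1]
opening: 0.0916
```

```bash
python3 go.py .658 -.169 .2 90 .658 -.169 .028 90
```

```text
t 3.2 pos [ 0.6719 -0.1622  0.2246] jaw deg -91.0 q [-0.35  0.66  0.99 -0.    1.48  1.24] open 0.0916 F [-0.8 -0.7 -1.1] tilt [ 0.0015 -0.0035 -1.    ]
to [ 0.658 -0.169  0.2  ] slide [24.7  6.9 13.8] spin (world-neg) -0.017 alt 3.124
to [ 0.658 -0.169  0.028] slide [196.7   6.3  14.1] spin (world-neg) -0.017 alt 3.124
```

>>> send_rows(
  motion=[
    {"hand":1,"slide":[20,6,12],"spin":-0.015},
    {"hand":1,"slide":[10,0,0],"spin":0},
    {"hand":1,"slide":[0,0,0],"spin":0},
    {"hand":1,"slide":[0,0,0],"spin":0},
  ],
)

```text
time: 3.6
tool_pos: [0.6604, -0.1675, 0.1932]
tool_rot: [1.784, 1.567, -1.359]
contact_force: [0.7, 0.0, 0.9]
opening: 0.0919
```

```bash
python3 go.py  .658 -.169 .028 90
```

```text
t 3.6 pos [ 0.6604 -0.1675  0.1932] jaw deg -90.0 q [-0.36  0.66  1.08 -0.    1.4   1.21] open 0.0919 F [0.7 0.  0.9] tilt [ 8.0e-04 -3.7e-03 -1.0e+00]
to [ 0.658 -0.169  0.028] slide [165.2   0.9   2.5] spin (world-neg) -0.001 alt 3.141
```

>>> send_rows(
  motion=[
    {"hand":1,"slide":[40,0.2,2.5],"spin":0},
    {"hand":1,"slide":[40,0.2,0],"spin":0},
    {"hand":1,"slide":[30,0.2,0],"spin":0},
    {"hand":1,"slide":[0,0,0],"spin":0},
  ],
)

```text
time: 4.0
tool_pos: [0.6611, -0.1717, 0.0866]
tool_rot: [2.552, 1.557, -0.594]
contact_force: [0.2, 1.0, -0.7]
opening: 0.0918
```

```bash
python3 go.py  .658 -.169 .028 90; python3 -c "
from h import *
p=shot('scene');cv2.imwrite('pics/a1.png',cv2.resize(p['pixels'][120:320,200:470],None,fx=2.9,fy=2.9))"
```

```text
t 4.0 pos [ 0.6611 -0.1717  0.0866] jaw deg -90.3 q [-0.36  0.74  1.23 -0.    1.16  1.21] open 0.0918 F [ 0.2  1.  -0.7] tilt [ 0.0117 -0.0079 -0.9999]
to [ 0.658 -0.169  0.028] slide [58.6 -3.2  3.8] spin (world-neg) -0.005 alt 3.137
```

View pics/a1.png

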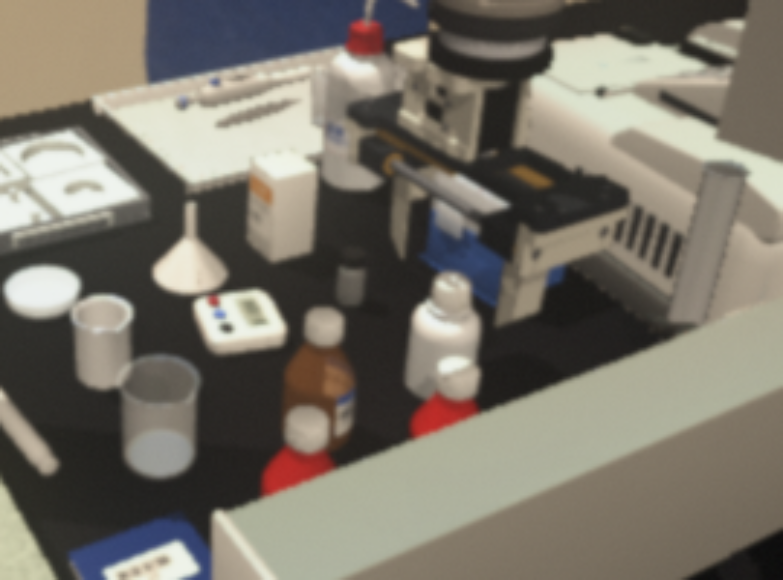

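>>> send_rows(
  motion=[
    {"hand":1,"slide":[12,-0.5,1.0],"spin":0},
    {"hand":1,"slide":[12,-0.5,1.0],"spin":0},
    {"hand":1,"slide":[12,-0.5,0.5],"spin":0},
    {"hand":1,"slide":[12,-0.5,0.5],"spin":0},
    {"hand":1,"slide":[8,-0.5,0],"spin":0},
    {"hand":1,"slide":[0,0,0],"spin":0},
  ],
)

```text
time: 4.65
tool_pos: [0.6644, -0.1719, 0.0363]
tool_rot: [2.678, 1.541, -0.469]
contact_force: [-0.4, 0.1, -0.0]
opening: 0.0917
```

```bash
python3 go.py  .658 -.169 .028 90
```

```text
t 4.65 pos [ 0.6644 -0.1719  0.0363] jaw deg -90.3 q [-0.36  0.8   1.27 -0.    1.04  1.21] open 0.0917 F [-0.4  0.1 -0. ] tilt [ 0.0267 -0.0135 -0.9996]
to [ 0.658 -0.169  0.028] slide [ 8.1 -3.   6.7] spin (world-neg) -0.006 alt 3.136
```

>>> send_rows(
  motion=[
    {"hand":1,"slide":[0,-3,6.5],"spin":0},
    {"hand":1,"slide":[0,0,0],"spin":0},
  ],
)

```text
time: 4.85
tool_pos: [0.6575, -0.1685, 0.0359]
tool_rot: [2.677, 1.541, -0.47]
contact_force: [0.3, -0.2, -0.3]
opening: 0.0917
```

```bash
python3 go.py  .658 -.169 .028 90
```

```text
t 4.85 pos [ 0.6575 -0.1685  0.0359] jaw deg -90.3 q [-0.36  0.78  1.3  -0.    1.03  1.22] open 0.0917 F [ 0.3 -0.2 -0.3] tilt [ 0.0263 -0.0133 -0.9996]
to [ 0.658 -0.169  0.028] slide [ 7.9  0.3 -0.3] spin (world-neg) -0.005 alt 3.136
```

>>> send_rows(
  motion=[
    {"hand":1,"slide":[0,0,0],"spin":0},
    {"hand":1,"slide":[0,0,0],"spin":0},
    {"hand":1,"slide":[0,0,0],"spin":0},
  ],
)

```text
time: 5.15
tool_pos: [0.6581, -0.1687, 0.0374]
tool_rot: [2.685, 1.539, -0.461]
contact_force: [-0.4, 0.3, -0.4]
opening: 0.0919
```

```bash
python3 go.py  .658 -.169 .028 90
```

```text
t 5.15 pos [ 0.6581 -0.1687  0.0374] jaw deg -90.3 q [-0.36  0.78  1.3  -0.    1.03  1.22] open 0.0919 F [-0.4  0.3 -0.4] tilt [ 0.0286 -0.0142 -0.9995]
to [ 0.658 -0.169  0.028] slide [9.4 0.2 0.4] spin (world-neg) -0.005 alt 3.136
```

>>> send_rows(
  motion=[
    {"hand":1,"slide":[10,0.2,0.5],"spin":0},
    {"hand":-0.3,"slide":[0,0,0],"spin":0},
    {"hand":-0.3,"slide":[0,0,0],"spin":0},
    {"hand":-0.3,"slide":[0,0,0],"spin":0},
    {"hand":-0.3,"slide":[0,0,0],"spin":0},
  ],
)

```text
time: 5.65
tool_pos: [0.658, -0.1693, 0.0265]
tool_rot: [2.685, 1.539, -0.462]
contact_force: [-0.1, -0.2, -0.3]
opening: 0.0644
```

```bash
python3 go.py  .658 -.169 .028 90
```

```text
t 5.65 pos [ 0.658  -0.1693  0.0265] jaw deg -90.3 q [-0.36  0.8   1.31 -0.    1.01  1.22] open 0.0644 F [-0.1 -0.2 -0.3] tilt [ 0.0288 -0.0143 -0.9995]
to [ 0.658 -0.169  0.028] slide [-1.5 -0.2 -0. ] spin (world-neg) -0.006 alt 3.136
```

>>> send_rows(
  motion=[
    {"hand":-0.3,"slide":[-1.5,0,0],"spin":0},
    {"hand":-0.3,"slide":[0,0,0],"spin":0},
    {"hand":-0.3,"slide":[0,0,0],"spin":0},
    {"hand":-0.3,"slide":[0,0,0],"spin":0},
    {"hand":-0.3,"slide":[0,0,0],"spin":0},
  ],
)

```text
time: 6.15
tool_pos: [0.658, -0.1693, 0.0282]
tool_rot: [2.686, 1.538, -0.461]
contact_force: [0.4, 0.0, -0.7]
opening: 0.0467
```

```bash
python3 go.py  .658 -.169 .2 90
```

```text
t 6.15 pos [ 0.658  -0.1693  0.0282] jaw deg -90.3 q [-0.36  0.79  1.31 -0.    1.01  1.22] open 0.0467 F [ 0.4  0.  -0.7] tilt [ 0.029  -0.0144 -0.9995]
to [ 0.658 -0.169  0.2  ] slide [-171.7    2.2   -5. ] spin (world-neg) -0.006 alt 3.136
```

>>> send_rows(
  motion=[
    {"hand":-0.3,"slide":[-20,0,0],"spin":0},
    {"hand":-0.3,"slide":[-40,0,0],"spin":0},
    {"hand":-0.3,"slide":[-45,0,0],"spin":0},
    {"hand":-0.3,"slide":[-40,0,0],"spin":0},
    {"hand":-0.3,"slide":[-20,0,0],"spin":0},
  ],
)

```text
time: 6.65
tool_pos: [0.6503, -0.1657, 0.1922]
tool_rot: [2.622, 1.552, -0.525]
contact_force: [1.2, -1.0, -2.0]
opening: 0.0467
```

```bash
python3 go.py  .542 .2785 .19 90
```

```text
t 6.65 pos [ 0.6503 -0.1657  0.1922] jaw deg -90.3 q [-0.36  0.63  1.14 -0.    1.35  1.21] open 0.0467 F [ 1.2 -1.  -2. ] tilt [ 0.0161 -0.0093 -0.9998]
to [0.542  0.2785 0.19  ] slide [  -3.7 -443.6  110.7] spin (world-neg) -0.005 alt 3.136
```

>>> send_rows(
  motion=[
    {"hand":-0.3,"slide":[0,-25,6],"spin":0},
    {"hand":-0.3,"slide":[0,-40,10],"spin":0},
    {"hand":-0.3,"slide":[0,-45,11],"spin":0},
    {"hand":-0.3,"slide":[0,-45,11],"spin":0},
    {"hand":-0.3,"slide":[0,-45,11],"spin":0},
    {"hand":-0.3,"slide":[0,-45,11],"spin":0},
    {"hand":-0.3,"slide":[0,-45,11],"spin":0},
    {"hand":-0.3,"slide":[0,-45,11],"spin":0},
  ],
)

```text
time: 7.45
tool_pos: [0.5706, 0.1738, 0.1905]
tool_rot: [2.663, 1.541, -0.495]
contact_force: [1.0, -0.5, -1.1]
opening: 0.0467
```

```bash
python3 go.py  .542 .2785 .19 90
```

```text
t 7.45 pos [0.5706 0.1738 0.1905] jaw deg -91.0 q [ 0.18  0.49  1.39 -0.02  1.23  1.77] open 0.0467 F [ 1.  -0.5 -1.1] tilt [ 0.0259 -0.014  -0.9996]
to [0.542  0.2785 0.19  ] slide [  -1.7 -104.2   30.3] spin (world-neg) -0.017 alt 3.124
```

>>> send_rows(
  motion=[
    {"hand":-0.3,"slide":[0,-35,10],"spin":-0.015},
    {"hand":-0.3,"slide":[0,-30,10],"spin":0},
    {"hand":-0.3,"slide":[0,-20,6],"spin":0},
    {"hand":-0.3,"slide":[0,0,0],"spin":0},
  ],
)

```text
time: 7.85
tool_pos: [0.5403, 0.2688, 0.188]
tool_rot: [2.663, 1.544, -0.472]
contact_force: [0.5, 0.3, -0.6]
opening: 0.0469
```

```bash
python3 go.py  .542 .2785 .06 90
```

```text
t 7.85 pos [0.5403 0.2688 0.188 ] jaw deg -89.6 q [ 0.35  0.51  1.37 -0.02  1.24  1.92] open 0.0469 F [ 0.5  0.3 -0.6] tilt [ 0.024  -0.0122 -0.9996]
to [0.542  0.2785 0.06  ] slide [127.9 -11.3   1.3] spin (world-neg) 0.007 alt -3.135
```

>>> send_rows(
  motion=[
    {"hand":-0.3,"slide":[30,-8,1],"spin":0},
    {"hand":-0.3,"slide":[40,-2,0],"spin":0},
    {"hand":-0.3,"slide":[40,0,0],"spin":0},
    {"hand":-0.3,"slide":[10,0,0],"spin":0},
  ],
)

```text
time: 8.25
tool_pos: [0.545, 0.2769, 0.0678]
tool_rot: [2.806, 1.537, -0.328]
contact_force: [-0.8, -0.7, -1.5]
opening: 0.0468
```

```bash
python3 go.py  .542 .2785 .038 90;  python3 -c "
from h import *
p=shot('scene');cv2.imwrite('pics/a2.png',cv2.resize(p['pixels'][80:230,120:320],None,fx=4,fy=4))"
```

```text
t 8.25 pos [0.545  0.2769 0.0678] jaw deg -89.6 q [ 0.36  0.64  1.49 -0.03  0.98  1.93] open 0.0468 F [-0.8 -0.7 -1.5] tilt [ 0.0317 -0.0108 -0.9994]
to [0.542  0.2785 0.038 ] slide [29.7 -1.9  3.9] spin (world-neg) 0.008 alt -3.134
```

View pics/a2.png

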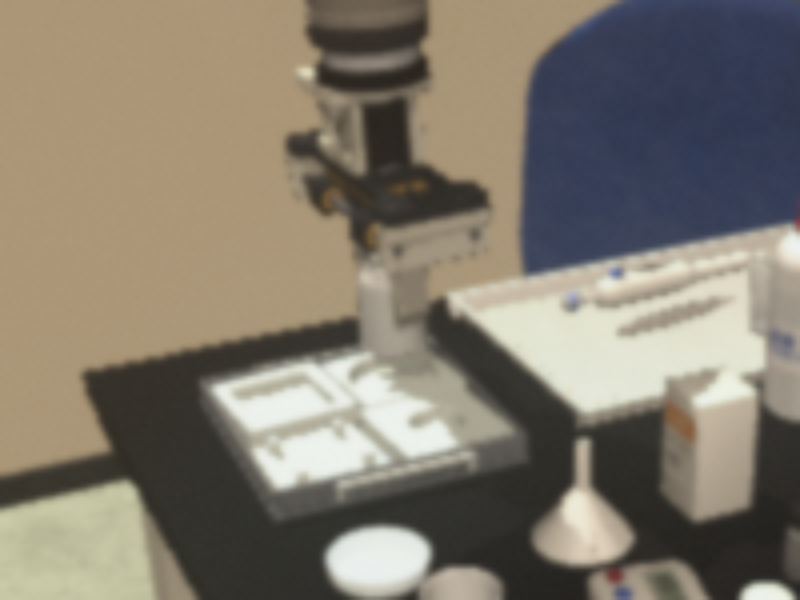

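The scene view shows the bottle held above the far wide pocket, at about (390,310) in the crop. Lowering it slowly now.

>>> send_rows(
  motion=[
    {"hand":-0.3,"slide":[12,-1.5,3],"spin":0},
    {"hand":-0.3,"slide":[10,-0.5,1],"spin":0},
    {"hand":-0.3,"slide":[6,0,0.5],"spin":0},
    {"hand":-0.3,"slide":[0,0,0],"spin":0},
  ],
)

```text
time: 8.7
tool_pos: [0.545, 0.2785, 0.0427]
tool_rot: [2.925, 1.531, -0.21]
contact_force: [-0.2, -0.0, -1.1]
opening: 0.0467
```

```bash
python3 go.py  .542 .2785 .038 90
```

```text
t 8.7 pos [0.545  0.2785 0.0427] jaw deg -89.7 q [ 0.36  0.67  1.52 -0.03  0.92  1.94] open 0.0467 F [-0.2 -0.  -1.1] tilt [ 0.0392 -0.0084 -0.9992]
to [0.542  0.2785 0.038 ] slide [ 4.6 -0.1  3.2] spin (world-neg) 0.006 alt -3.136
```

>>> send_rows(
  motion=[
    {"hand":-0.3,"slide":[3,0,2.5],"spin":0},
    {"hand":-0.3,"slide":[3,0,0.5],"spin":0},
    {"hand":-0.3,"slide":[0,0,0],"spin":0},
  ],
)

```text
time: 9.0
tool_pos: [0.5435, 0.2789, 0.0385]
tool_rot: [2.976, 1.527, -0.16]
contact_force: [-0.5, -0.4, -1.8]
opening: 0.0466
```

```bash
python3 go.py  .542 .2785 .038 90
```

```text
t 9.0 pos [0.5435 0.2789 0.0385] jaw deg -89.7 q [ 0.36  0.67  1.53 -0.03  0.9   1.94] open 0.0466 F [-0.5 -0.4 -1.8] tilt [ 0.0434 -0.007  -0.999 ]
to [0.542  0.2785 0.038 ] slide [0.4 0.4 1.5] spin (world-neg) 0.006 alt -3.136
```

>>> send_rows(
  motion=[
    {"hand":-0.3,"slide":[1.5,0,1],"spin":0},
    {"hand":-0.3,"slide":[1.5,0,0.5],"spin":0},
  ],
)

```text
time: 9.2
tool_pos: [0.5442, 0.279, 0.038]
tool_rot: [3.009, 1.522, -0.126]
contact_force: [-3.2, -2.7, 11.3]
opening: 0.0466
```

>>> send_rows(
  motion=[
    {"hand":0.1,"slide":[0,0,0],"spin":0},
    {"hand":0.6,"slide":[0,0,0],"spin":0},
    {"hand":0.6,"slide":[0,0,0],"spin":0},
    {"hand":0.6,"slide":[0,0,0],"spin":0},
    {"hand":0.6,"slide":[0,0,0],"spin":0},
  ],
)

```text
time: 9.7
tool_pos: [0.5445, 0.2794, 0.0386]
tool_rot: [3.03, 1.52, -0.106]
contact_force: [0.3, 0.2, 0.5]
opening: 0.0726
```

```bash
python3 go.py  .542 .2785 .2 90;  python3 -c "
from h import *
p=shot('scene');cv2.imwrite('pics/a3.png',cv2.resize(p['pixels'][80:230,120:320],None,fx=4,fy=4))"
```

```text
t 9.7 pos [0.5445 0.2794 0.0386] jaw deg -89.6 q [ 0.36  0.67  1.53 -0.03  0.89  1.94] open 0.0726 F [0.3 0.2 0.5] tilt [ 0.0501 -0.0053 -0.9987]
to [0.542  0.2785 0.2   ] slide [-161.3    1.8   -5.6] spin (world-neg) 0.006 alt -3.135
```

View pics/a3.png

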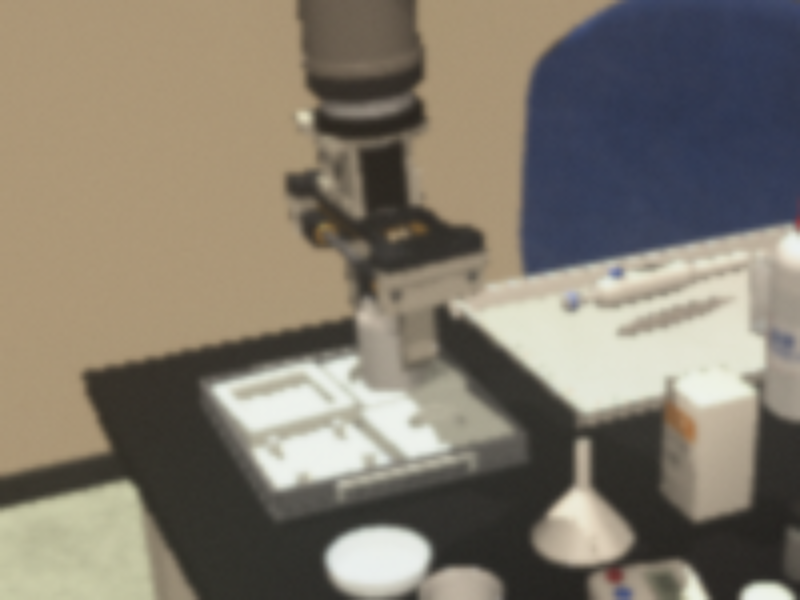

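Pixels (385,340): the bottle stands in the wide pocket and has been released. The tool tilt is drifting a little with each row, so I'll lift off and see what reverses it.

>>> send_rows(
  motion=[
    {"hand":0.6,"slide":[-20,0,0],"spin":0},
    {"hand":0.6,"slide":[-45,0,0],"spin":0},
    {"hand":0.6,"slide":[-48,0,0],"spin":0},
    {"hand":1,"slide":[-48,0,0],"spin":0},
    {"hand":1,"slide":[-20,0,0],"spin":0},
  ],
)

```text
time: 10.25
tool_pos: [0.533, 0.2795, 0.2202]
tool_rot: [2.894, 1.531, -0.241]
contact_force: [1.0, -0.2, 0.7]
opening: 0.0849
```

```bash
python3 go.py  .66 .0505 .2 90
```

```text
t 10.25 pos [0.533  0.2795 0.2202] jaw deg -89.6 q [ 0.37  0.47  1.34 -0.02  1.3   1.94] open 0.0849 F [ 1.  -0.2  0.7] tilt [ 0.0386 -0.0095 -0.9992]
to [0.66   0.0505 0.2   ] slide [  27.3  229.6 -124.7] spin (world-neg) 0.006 alt -3.135
```

>>> send_rows(
  motion=[
    {"hand":1,"slide":[0,0,0],"spin":0},
    {"hand":1,"slide":[0,0,0],"spin":0},
    {"hand":1,"slide":[0,0,0],"spin":0},
    {"hand":1,"slide":[0,0,0],"spin":0},
  ],
)

```text
time: 10.65
tool_pos: [0.5329, 0.2796, 0.2198]
tool_rot: [2.911, 1.53, -0.224]
contact_force: [-0.4, -0.1, -0.3]
opening: 0.0917
```

```bash
python3 go.py  .66 .0505 .2 90
python3 - <<'E'
from h import *
p=shot('top');cv2.imwrite('pics/a4.png',cv2.resize(p['pixels'][140:270,130:310],None,fx=4,fy=4))
E
```

```text
t 10.65 pos [0.5329 0.2796 0.2198] jaw deg -89.6 q [ 0.37  0.47  1.34 -0.02  1.29  1.94] open 0.0917 F [-0.4 -0.1 -0.3] tilt [ 0.0397 -0.009  -0.9992]
to [0.66   0.0505 0.2   ] slide [  26.9  229.7 -124.7] spin (world-neg) 0.006 alt -3.135
```

View pics/a4.png

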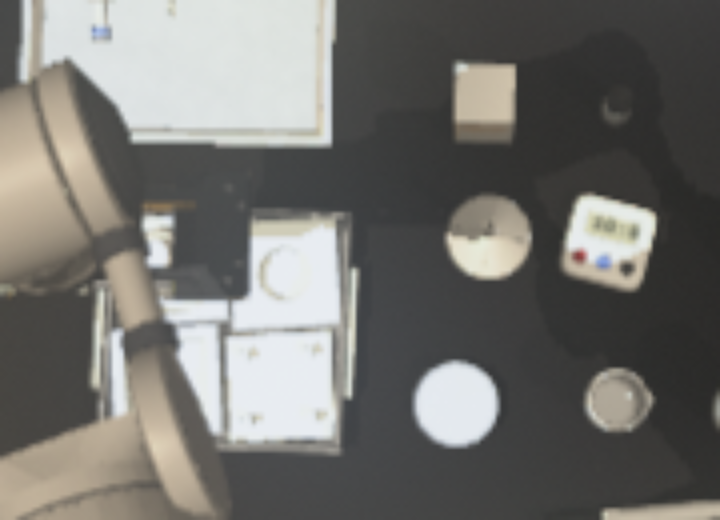

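>>> send_rows(
  motion=[
    {"hand":1,"slide":[0,25,-14],"spin":0},
    {"hand":1,"slide":[4,42,-23],"spin":0},
    {"hand":1,"slide":[4,42,-23],"spin":0},
    {"hand":1,"slide":[4,42,-23],"spin":0},
    {"hand":1,"slide":[4,38,-20],"spin":0},
    {"hand":1,"slide":[4,20,-10],"spin":0},
    {"hand":1,"slide":[0,0,0],"spin":0},
  ],
)

```text
time: 11.4
tool_pos: [0.6489, 0.0643, 0.1943]
tool_rot: [2.718, 1.545, -0.413]
contact_force: [0.0, 0.4, -0.4]
opening: 0.0921
```

```bash
python3 go.py  .66 .0505 .2 90 .6617 .0505 .036 90
python3 - <<'E'
from h import *
p=shot('top');cv2.imwrite('pics/a5.png',cv2.resize(p['pixels'][140:270,130:310],None,fx=4,fy=4))
p=shot('scene');cv2.imwrite('pics/a6.png',cv2.resize(p['pixels'][100:250,150:350],None,fx=4,fy=4))
E
```

```text
t 11.4 pos [0.6489 0.0643 0.1943] jaw deg -89.4 q [-0.01  0.59  1.21 -0.01  1.32  1.55] open 0.0921 F [ 0.   0.4 -0.4] tilt [ 0.0235 -0.0103 -0.9997]
to [0.66   0.0505 0.2   ] slide [ -5.3  14.  -11.1] spin (world-neg) 0.01 alt -3.131
to [0.6617 0.0505 0.036 ] slide [158.6  12.2  -9. ] spin (world-neg) 0.01 alt -3.131
```

View pics/a5.png

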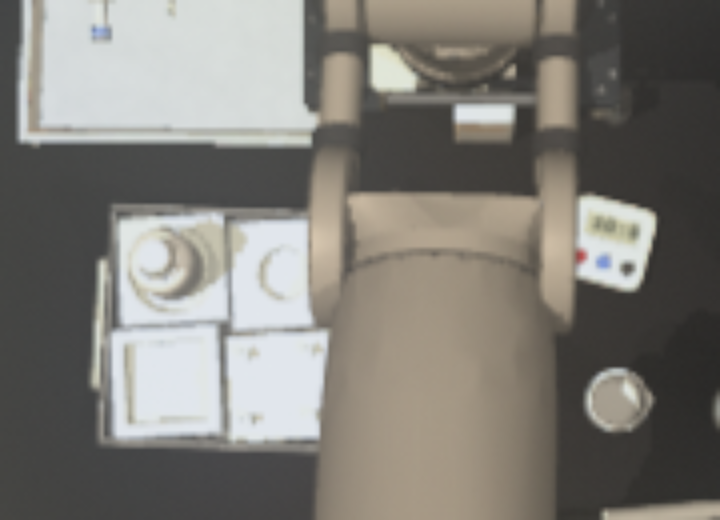

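View pics/a6.png

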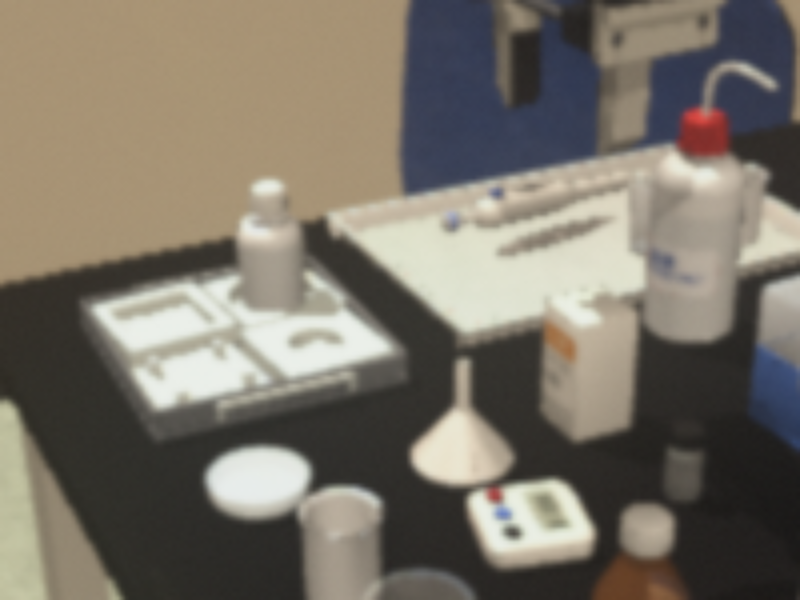

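The bottle stands upright in the wide pocket, at (270,250) in the scene crop. Next is the carton, at (590,360) in the same crop. It's the only white square carton.

>>> send_rows(
  grip_force=10,
  motion=[
    {"hand":1,"slide":[0,14,-12],"spin":0.01},
    {"hand":1,"slide":[30,0,0],"spin":0},
    {"hand":1,"slide":[35,0,0],"spin":0},
    {"hand":1,"slide":[10,0,0],"spin":0},
  ],
)

```text
time: 11.9
tool_pos: [0.6615, 0.0594, 0.1212]
tool_rot: [2.879, 1.542, -0.254]
contact_force: [-0.1, -0.6, -0.3]
opening: 0.0921
```

```bash
python3 go.py  .6617 .0505 .036 90
python3 - <<'E'
from h import *
p=shot('scene');cv2.imwrite('pics/a7.png',cv2.resize(p['pixels'][100:250,200:400],None,fx=4,fy=4))
E
```

```text
t 11.9 pos [0.6615 0.0594 0.1212] jaw deg -89.5 q [-0.02  0.67  1.27 -0.01  1.17  1.54] open 0.0921 F [-0.1 -0.6 -0.3] tilt [ 0.0278 -0.0072 -0.9996]
to [0.6617 0.0505 0.036 ] slide [85.2  8.3  2.3] spin (world-neg) 0.009 alt -3.132
```

View pics/a7.png

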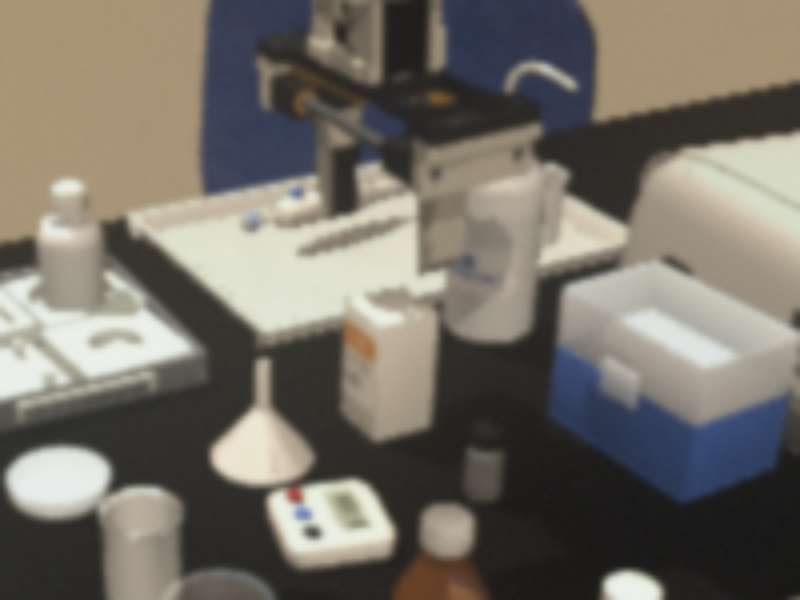

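>>> send_rows(
  motion=[
    {"hand":1,"slide":[0,7,1],"spin":0.009},
    {"hand":1,"slide":[25,2,1],"spin":0},
    {"hand":1,"slide":[32,0,1],"spin":0},
    {"hand":1,"slide":[22,0,1],"spin":0},
    {"hand":1,"slide":[0,0,0],"spin":0},
  ],
)

```text
time: 12.45
tool_pos: [0.6641, 0.052, 0.0497]
tool_rot: [2.965, 1.529, -0.174]
contact_force: [-1.0, 0.5, -0.0]
opening: 0.0918
```

```bash
python3 go.py  .6617 .0505 .036 90
```

```text
t 12.45 pos [0.6641 0.052  0.0497] jaw deg -89.8 q [-0.03  0.74  1.35 -0.01  1.01  1.54] open 0.0918 F [-1.   0.5 -0. ] tilt [ 0.0413 -0.0072 -0.9991]
to [0.6617 0.0505 0.036 ] slide [13.6  1.4  3. ] spin (world-neg) 0.003 alt -3.138
```

>>> send_rows(
  motion=[
    {"hand":0.2,"slide":[12,1.5,3],"spin":0},
    {"hand":-0.4,"slide":[2,0,0],"spin":0},
    {"hand":-0.4,"slide":[0,0,0],"spin":0},
    {"hand":-0.4,"slide":[0,0,0],"spin":0},
    {"hand":-0.4,"slide":[0,0,0],"spin":0},
    {"hand":-0.4,"slide":[0,0,0],"spin":0},
    {"hand":-0.4,"slide":[0,0,0],"spin":0},
    {"hand":-0.4,"slide":[0,0,0],"spin":0},
  ],
)

```text
time: 13.25
tool_pos: [0.6658, 0.0504, 0.0431]
tool_rot: [2.997, 1.517, -0.141]
contact_force: [-0.5, 0.5, -0.4]
opening: 0.0419
```

```bash
python3 go.py  .6617 .0505 .036 90
```

```text
t 13.25 pos [0.6658 0.0504 0.0431] jaw deg -89.8 q [-0.04  0.75  1.36 -0.01  0.98  1.53] open 0.0419 F [-0.5  0.5 -0.4] tilt [ 0.0535 -0.0076 -0.9985]
to [0.6617 0.0505 0.036 ] slide [ 6.9 -0.2  4.5] spin (world-neg) 0.003 alt -3.138
```

>>> send_rows(
  motion=[
    {"hand":-0.4,"slide":[-25,0,0],"spin":0},
    {"hand":-0.4,"slide":[-45,0,0],"spin":0},
    {"hand":-0.4,"slide":[-48,0,0],"spin":0},
    {"hand":-0.4,"slide":[-40,0,0],"spin":0},
  ],
)

```text
time: 13.65
tool_pos: [0.6532, 0.0516, 0.1966]
tool_rot: [2.941, 1.535, -0.197]
contact_force: [0.9, -0.3, -0.4]
opening: 0.0421
```

```bash
python3 go.py  .4595 .2805 .19 93;  python3 - <<'E'
from h import *
p=shot('scene');cv2.imwrite('pics/a8.png',cv2.resize(p['pixels'][50:250,150:416],None,fx=3,fy=3))
E
```

```text
t 13.65 pos [0.6532 0.0516 0.1966] jaw deg -89.8 q [-0.04  0.59  1.21 -0.01  1.31  1.53] open 0.0421 F [ 0.9 -0.3 -0.4] tilt [ 0.0349 -0.007  -0.9994]
to [0.4595 0.2805 0.19  ] slide [  -1.7 -229.6  193. ] spin (world-neg) -0.049 alt 3.092
```

View pics/a8.png

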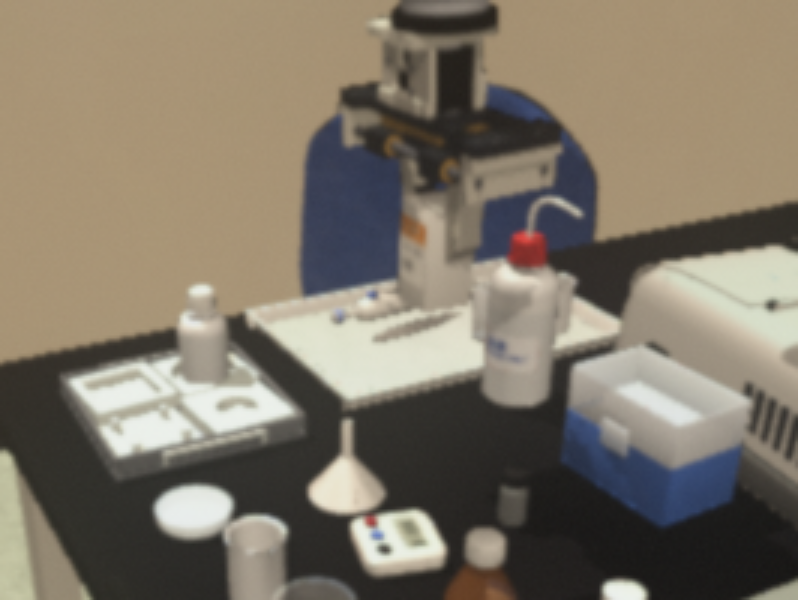

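>>> send_rows(
  motion=[
    {"hand":-0.4,"slide":[0,-20,17],"spin":0},
    {"hand":-0.4,"slide":[0,-35,30],"spin":0},
    {"hand":-0.4,"slide":[0,-35,30],"spin":0},
    {"hand":-0.4,"slide":[0,-35,30],"spin":0},
    {"hand":-0.4,"slide":[0,-35,30],"spin":-0.025},
    {"hand":-0.4,"slide":[0,-35,30],"spin":-0.025},
    {"hand":-0.4,"slide":[0,-20,16],"spin":0},
    {"hand":-0.4,"slide":[0,0,0],"spin":0},
  ],
)

```text
time: 14.5
tool_pos: [0.4657, 0.2699, 0.1948]
tool_rot: [2.958, 1.515, -0.132]
contact_force: [0.7, -1.1, -0.6]
opening: 0.0425
```

```bash
python3 go.py  .4595 .2805 .19 93
```

```text
t 14.5 pos [0.4657 0.2699 0.1948] jaw deg -87.1 q [ 0.4   0.37  1.58 -0.03  1.15  1.93] open 0.0425 F [ 0.7 -1.1 -0.6] tilt [ 0.0555 -0.0074 -0.9984]
to [0.4595 0.2805 0.19  ] slide [  4.3 -10.9   5.9] spin (world-neg) -0.001 alt 3.14
```

>>> send_rows(
  motion=[
    {"hand":-0.4,"slide":[15,-8,5],"spin":0},
    {"hand":-0.4,"slide":[38,-3,2],"spin":0},
    {"hand":-0.4,"slide":[38,0,2],"spin":0},
    {"hand":-0.4,"slide":[18,0,1],"spin":0},
  ],
)

```text
time: 14.9
tool_pos: [0.4655, 0.2805, 0.0858]
tool_rot: [3.033, 1.504, -0.056]
contact_force: [-0.1, -0.7, -1.5]
opening: 0.042
```

```bash
python3 go.py  .4595 .2805 .0535 93;  python3 - <<'E'
from h import *
p=shot('scene');cv2.imwrite('pics/a9.png',cv2.resize(p['pixels'][100:230,130:303],None,fx=4.6,fy=4.6))
E
```

```text
t 14.9 pos [0.4655 0.2805 0.0858] jaw deg -87.0 q [ 0.42  0.5   1.71 -0.04  0.87  1.96] open 0.042 F [-0.1 -0.7 -1.5] tilt [ 0.0665 -0.0037 -0.9978]
to [0.4595 0.2805 0.0535] slide [31.8 -0.5  8.1] spin (world-neg) 0.001 alt -3.141
```

View pics/a9.png

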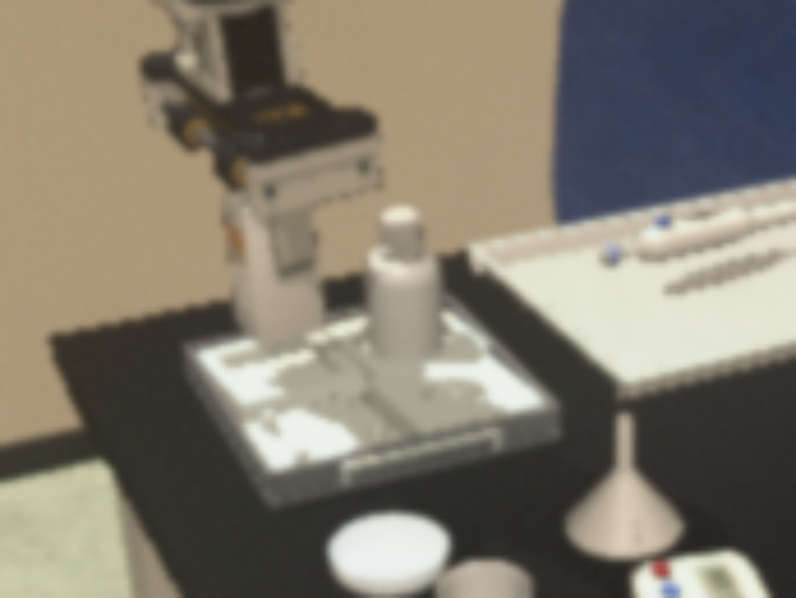

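>>> send_rows(
  motion=[
    {"hand":-0.4,"slide":[12,0,2],"spin":0},
    {"hand":-0.4,"slide":[12,0,2],"spin":0},
    {"hand":-0.4,"slide":[6,0,1.5],"spin":0},
    {"hand":-0.4,"slide":[0,0,0],"spin":0},
  ],
)

```text
time: 15.35
tool_pos: [0.4642, 0.2776, 0.0531]
tool_rot: [3.008, 1.506, -0.084]
contact_force: [-0.4, -0.0, -0.6]
opening: 0.0419
```

```bash
python3 go.py  .4625 .2805 .0535 93
```

```text
t 15.35 pos [0.4642 0.2776 0.0531] jaw deg -87.1 q [ 0.42  0.55  1.74 -0.04  0.8   1.97] open 0.0419 F [-0.4 -0.  -0.6] tilt [ 0.065  -0.0054 -0.9979]
to [0.4625 0.2805 0.0535] slide [-0.5 -3.   1.5] spin (world-neg) -0.002 alt 3.139
```

>>> send_rows(
  motion=[
    {"hand":-0.4,"slide":[0.5,-2.5,1.5],"spin":0},
    {"hand":-0.4,"slide":[1.5,0,0],"spin":0},
    {"hand":-0.4,"slide":[1.5,0,0],"spin":0},
  ],
)

```text
time: 15.65
tool_pos: [0.4644, 0.2804, 0.0524]
tool_rot: [3.035, 1.502, -0.057]
contact_force: [-3.5, -3.1, 12.1]
opening: 0.0419
```

>>> send_rows(
  motion=[
    {"hand":-0.05,"slide":[-0.5,0,0],"spin":0},
    {"hand":0.5,"slide":[0,0,0],"spin":0},
    {"hand":0.5,"slide":[0,0,0],"spin":0},
    {"hand":0.5,"slide":[0,0,0],"spin":0},
  ],
)

```text
time: 16.05
tool_pos: [0.4651, 0.2809, 0.0545]
tool_rot: [3.051, 1.499, -0.04]
contact_force: [-0.7, -0.5, 0.1]
opening: 0.0629
```

```bash
python3 go.py  .4625 .2805 .0535 93
```

```text
t 16.05 pos [0.4651 0.2809 0.0545] jaw deg -87.2 q [ 0.42  0.55  1.74 -0.04  0.79  1.97] open 0.0629 F [-0.7 -0.5  0.1] tilt [ 0.0713 -0.0029 -0.9975]
to [0.4625 0.2805 0.0535] slide [0.8 0.3 2.7] spin (world-neg) -0.003 alt 3.139
```

>>> send_rows(
  motion=[
    {"hand":0.5,"slide":[-20,0,0],"spin":0},
    {"hand":0.5,"slide":[-45,0,0],"spin":0},
    {"hand":0.5,"slide":[-50,0,0],"spin":0},
    {"hand":0.5,"slide":[-50,0,0],"spin":0},
    {"hand":0.5,"slide":[-40,0,0],"spin":0},
  ],
)

```text
time: 16.55
tool_pos: [0.4473, 0.28, 0.2588]
tool_rot: [2.921, 1.514, -0.17]
contact_force: [0.7, 0.0, -0.5]
opening: 0.0687
```

```bash
python3 go.py  .665 -.048 .22 90;  python3 - <<'E'
from h import *
p=shot('scene');cv2.imwrite('pics/b1.png',cv2.resize(p['pixels'][100:230,130:303],None,fx=4.6,fy=4.6))
E
```

```text
t 16.55 pos [0.4473 0.28   0.2588] jaw deg -87.2 q [ 0.43  0.3   1.5  -0.03  1.3   1.96] open 0.0687 F [ 0.7  0.  -0.5] tilt [ 0.0561 -0.0097 -0.9984]
to [ 0.665 -0.048  0.22 ] slide [  54.1  337.8 -198.6] spin (world-neg) 0.049 alt -3.092
```

View pics/b1.png

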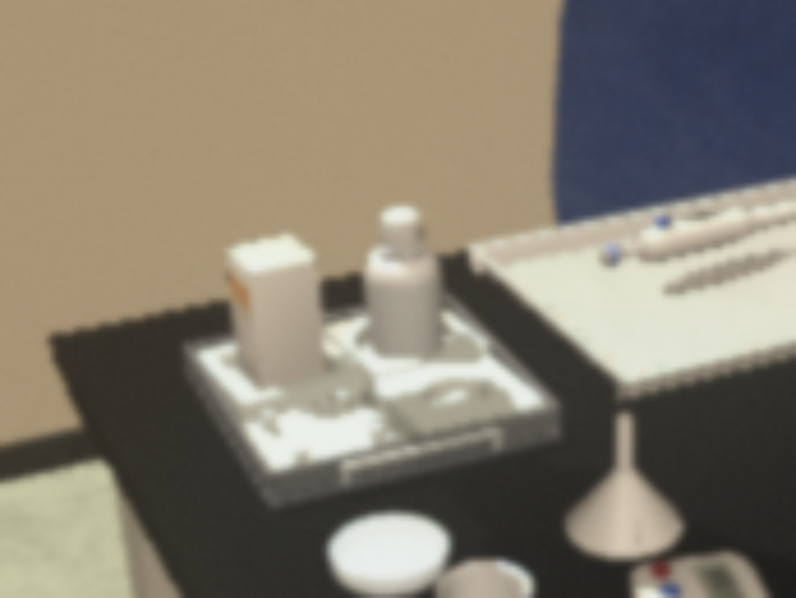

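The carton stands upright in the square pocket, at (280,310) in the crop. Now I'll go to the vial.

>>> send_rows(
  grip_force=8,
  motion=[
    {"hand":0.6,"slide":[0,25,-15],"spin":0.025},
    {"hand":0.6,"slide":[5,42,-25],"spin":0.025},
    {"hand":0.6,"slide":[6,42,-25],"spin":0},
    {"hand":0.6,"slide":[6,42,-25],"spin":0},
    {"hand":0.6,"slide":[6,42,-25],"spin":0},
    {"hand":0.6,"slide":[6,42,-25],"spin":0},
    {"hand":0.6,"slide":[6,42,-25],"spin":0},
    {"hand":0.6,"slide":[6,40,-25],"spin":0},
  ],
)

```text
time: 17.4
tool_pos: [0.6489, -0.0363, 0.2422]
tool_rot: [-3.131, 1.495, 0.02]
contact_force: [0.6, 0.7, 0.6]
opening: 0.0733
```

```bash
python3 go.py  .665 -.048 .2 90
```

```text
t 17.4 pos [ 0.6489 -0.0363  0.2422] jaw deg -89.5 q [-0.18  0.52  1.2   0.02  1.35  1.38] open 0.0733 F [0.6 0.7 0.6] tilt [ 0.0759  0.0015 -0.9971]
to [ 0.665 -0.048  0.2  ] slide [ 43.2  11.9 -12.7] spin (world-neg) 0.009 alt -3.132
```

>>> send_rows(
  motion=[
    {"hand":0.6,"slide":[0,6,-6],"spin":0},
    {"hand":0.6,"slide":[0,0,0],"spin":0},
  ],
)

```text
time: 17.6
tool_pos: [0.6566, -0.0488, 0.2392]
tool_rot: [-3.14, 1.498, 0.004]
contact_force: [-0.7, -0.1, -0.3]
opening: 0.0731
```

```bash
python3 go.py  .665 -.048 .2 90
python3 - <<'E'
from h import *
p=shot('top');cv2.imwrite('pics/b2.png',cv2.resize(p['pixels'][140:270,130:310],None,fx=4,fy=4))
E
```

```text
t 17.6 pos [ 0.6566 -0.0488  0.2392] jaw deg -89.9 q [-0.2   0.54  1.17  0.01  1.36  1.37] open 0.0731 F [-0.7 -0.1 -0.3] tilt [ 7.300e-02  3.000e-04 -9.973e-01]
to [ 0.665 -0.048  0.2  ] slide [39.7 -0.8 -5.5] spin (world-neg) 0.002 alt -3.139
```

View pics/b2.png

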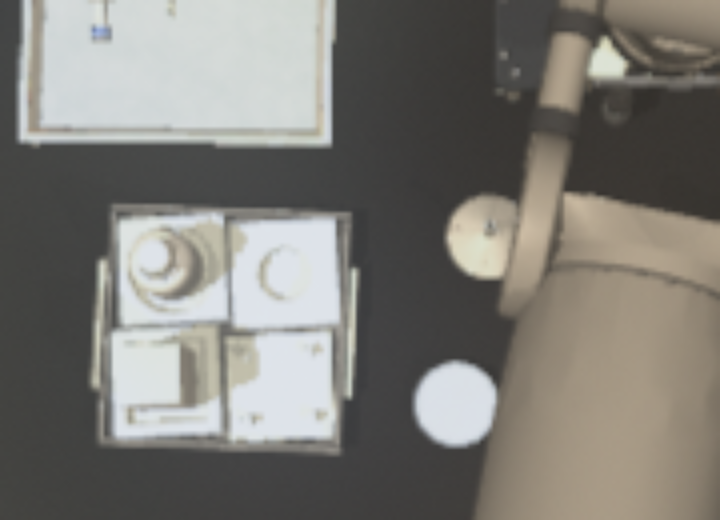

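>>> send_rows(
  motion=[
    {"hand":0.6,"slide":[0,0,0],"spin":0},
    {"hand":0.6,"slide":[0,0,0],"spin":0},
    {"hand":0.6,"slide":[0,0,0],"spin":0},
    {"hand":0.6,"slide":[0,0,0],"spin":0},
    {"hand":0.6,"slide":[0,0,0],"spin":0},
    {"hand":0.6,"slide":[0,0,0],"spin":0},
  ],
)

```text
time: 18.25
tool_pos: [0.6542, -0.0419, 0.2408]
tool_rot: [-3.133, 1.497, 0.019]
contact_force: [0.0, 0.2, -0.7]
opening: 0.073
```

```bash
python3 go.py  .665 -.048 .2 90; python3 -c "
from h import *
s=observe();print(np.round(s['qpos'],4),np.round(s['joint_efforts'],2))"
```

```text
t 18.25 pos [ 0.6542 -0.0419  0.2408] jaw deg -89.4 q [-0.19  0.54  1.18  0.02  1.36  1.37] open 0.073 F [ 0.   0.2 -0.7] tilt [ 0.0733  0.0014 -0.9973]
to [ 0.665 -0.048  0.2  ] slide [41.5  6.3 -7.7] spin (world-neg) 0.01 alt -3.132
[-0.1881  0.5361  1.1775  0.0154  1.3562  1.3699] [  0.06 -54.7  -26.25   0.13  -0.4    0.  ]
```

>>> send_rows(
  motion=[
    {"hand":0.6,"slide":[-48,0,0],"spin":0},
    {"hand":0.6,"slide":[-48,0,0],"spin":0},
    {"hand":0.6,"slide":[-48,0,0],"spin":0},
    {"hand":0.6,"slide":[-48,0,0],"spin":0},
  ],
)

```text
time: 18.65
tool_pos: [0.6377, -0.0412, 0.4293]
tool_rot: [-3.062, 1.516, 0.09]
contact_force: [0.7, -0.5, 0.0]
opening: 0.0734
```

```bash
python3 go.py  .665 -.048 .2 90; python3 -c "
from h import *
s=observe();print(np.round(s['qpos'],4),np.round(s['joint_efforts'],2))"
```

```text
t 18.65 pos [ 0.6377 -0.0412  0.4293] jaw deg -89.4 q [-0.19  0.5   0.74  0.02  1.85  1.37] open 0.0734 F [ 0.7 -0.5  0. ] tilt [ 0.0548  0.005  -0.9985]
to [ 0.665 -0.048  0.2  ] slide [230.4   8.1 -14.6] spin (world-neg) 0.011 alt -3.131
[-0.1921  0.5007  0.7378  0.016   1.8502  1.3729] [ 5.200e-01 -5.512e+01 -2.152e+01  1.000e-01 -1.780e+00 -2.000e-02]
```

>>> send_rows(
  motion=[
    {"hand":0.6,"slide":[48,0,0],"spin":0},
    {"hand":0.6,"slide":[48,0,0],"spin":0},
    {"hand":0.6,"slide":[48,0,0],"spin":0},
    {"hand":0.6,"slide":[48,0,0],"spin":0},
  ],
)

```text
time: 19.05
tool_pos: [0.6651, -0.0433, 0.265]
tool_rot: [3.073, 1.455, -0.057]
contact_force: [1.4, 0.5, -1.0]
opening: 0.0735
```

```bash
python3 go.py  .665 -.048 .2 90
```

```text
t 19.05 pos [ 0.6651 -0.0433  0.265 ] jaw deg -89.4 q [-0.19  0.52  1.14  0.02  1.36  1.37] open 0.0735 F [ 1.4  0.5 -1. ] tilt [ 0.1155 -0.0066 -0.9933]
to [ 0.665 -0.048  0.2  ] slide [64.6  4.2  7.7] spin (world-neg) 0.011 alt -3.131
```

>>> send_rows(
  motion=[
    {"hand":0.6,"slide":[-15,0,0],"spin":0},
    {"hand":0.6,"slide":[-15,0,0],"spin":0},
    {"hand":0.6,"slide":[-15,0,0],"spin":0},
    {"hand":0.6,"slide":[-15,0,0],"spin":0},
    {"hand":0.6,"slide":[-15,0,0],"spin":0},
    {"hand":0.6,"slide":[-15,0,0],"spin":0},
    {"hand":0.6,"slide":[-15,0,0],"spin":0},
    {"hand":0.6,"slide":[-15,0,0],"spin":0},
  ],
)

```text
time: 19.85
tool_pos: [0.649, -0.0421, 0.4081]
tool_rot: [3.063, 1.445, -0.067]
contact_force: [0.5, -0.7, 0.2]
opening: 0.0733
```

```bash
python3 go.py  .665 -.048 .2 90
```

```text
t 19.85 pos [ 0.649  -0.0421  0.4081] jaw deg -89.4 q [-0.19  0.46  0.86  0.02  1.69  1.37] open 0.0733 F [ 0.5 -0.7  0.2] tilt [ 0.1247 -0.0084 -0.9922]
to [ 0.665 -0.048  0.2  ] slide [208.6   4.   10.2] spin (world-neg) 0.011 alt -3.131
```

>>> send_rows(
  motion=[
    {"hand":0.6,"slide":[15,0,30],"spin":0},
    {"hand":0.6,"slide":[25,0,40],"spin":0},
    {"hand":0.6,"slide":[25,0,40],"spin":0},
    {"hand":0.6,"slide":[25,0,40],"spin":0},
    {"hand":0.6,"slide":[25,0,40],"spin":0},
    {"hand":0.6,"slide":[10,0,30],"spin":0},
    {"hand":0.6,"slide":[0,0,0],"spin":0},
  ],
)

```text
time: 20.55
tool_pos: [0.4516, -0.0483, 0.2832]
tool_rot: [3.01, 1.39, -0.118]
contact_force: [1.3, -0.4, 0.5]
opening: 0.0732
```

```bash
python3 go.py  .38 -.04 .28 90
```

```text
t 20.55 pos [ 0.4516 -0.0483  0.2832] jaw deg -89.4 q [-0.3   0.06  1.74  0.04  1.16  1.25] open 0.0732 F [ 1.3 -0.4  0.5] tilt [ 0.1787 -0.0212 -0.9837]
to [ 0.38 -0.04  0.28] slide [-9.8 -9.2 70.9] spin (world-neg) 0.011 alt -3.13
```

>>> send_rows(
  motion=[
    {"hand":0.6,"slide":[0,0,15],"spin":0},
    {"hand":0.6,"slide":[0,0,15],"spin":0},
    {"hand":0.6,"slide":[0,0,15],"spin":0},
    {"hand":0.6,"slide":[0,0,15],"spin":0},
    {"hand":0.6,"slide":[0,0,15],"spin":0},
    {"hand":0.6,"slide":[0,0,15],"spin":0},
    {"hand":0.6,"slide":[0,0,0],"spin":0},
  ],
)

```text
time: 21.25
tool_pos: [0.3752, -0.0544, 0.2954]
tool_rot: [2.965, 1.343, -0.162]
contact_force: [-0.4, -1.0, 0.1]
opening: 0.0733
```

```bash
python3 go.py  .38 -.04 .28 90
```

```text
t 21.25 pos [ 0.3752 -0.0544  0.2954] jaw deg -89.4 q [-0.39 -0.13  1.9   0.06  1.15  1.15] open 0.0733 F [-0.4 -1.   0.1] tilt [ 0.2232 -0.0365 -0.9741]
to [ 0.38 -0.04  0.28] slide [ 15.5 -15.   -1.6] spin (world-neg) 0.01 alt -3.131
```

>>> send_rows(
  motion=[
    {"hand":0.6,"slide":[0,0,-10],"spin":0},
    {"hand":0.6,"slide":[0,0,-10],"spin":0},
    {"hand":0.6,"slide":[0,0,-10],"spin":0},
    {"hand":0.6,"slide":[0,0,-10],"spin":0},
    {"hand":0.6,"slide":[0,0,-10],"spin":0},
    {"hand":0.6,"slide":[0,0,-10],"spin":0},
    {"hand":0.6,"slide":[0,0,-10],"spin":0},
    {"hand":0.6,"slide":[0,0,-10],"spin":0},
  ],
)

```text
time: 22.05
tool_pos: [0.4655, -0.0536, 0.3211]
tool_rot: [2.959, 1.333, -0.167]
contact_force: [0.3, 1.3, -0.1]
opening: 0.0738
```

```bash
python3 go.py  .38 -.04 .28 90
```

```text
t 22.05 pos [ 0.4655 -0.0536  0.3211] jaw deg -89.4 q [-0.3   0.03  1.68  0.03  1.2   1.25] open 0.0738 F [ 0.3  1.3 -0.1] tilt [ 0.2323 -0.0392 -0.9719]
to [ 0.38 -0.04  0.28] slide [ 19.5 -16.2  92.4] spin (world-neg) 0.01 alt -3.131
```

>>> send_rows(
  motion=[
    {"hand":0.6,"slide":[0,0,-45],"spin":0},
    {"hand":0.6,"slide":[0,0,-45],"spin":0},
    {"hand":0.6,"slide":[0,0,0],"spin":0},
  ],
)

```text
time: 22.35
tool_pos: [0.5572, -0.0514, 0.3412]
tool_rot: [2.959, 1.335, -0.168]
contact_force: [0.5, 0.3, 0.4]
opening: 0.0733
```

```bash
python3 go.py  .38 -.04 .28 90
```

```text
t 22.35 pos [ 0.5572 -0.0514  0.3412] jaw deg -89.4 q [-0.24  0.21  1.42  0.02  1.28  1.31] open 0.0733 F [0.5 0.3 0.4] tilt [ 0.2301 -0.0389 -0.9724]
to [ 0.38 -0.04  0.28] slide [ 18.3 -15.7 186.3] spin (world-neg) 0.01 alt -3.132
```

```bash
cat > st.py <<'E'
from h import *
from scipy.spatial.transform import Rotation as Ro
s=observe();R=Ro.from_euler('xyz',s['tool_rot']).as_matrix()
print(round(s['time'],2),np.round(s['tool_pos'],4),'q',np.round(s['qpos'],4),'v',np.round(s['qvel'],3),'tilt',R[:2,0].round(4),'pi-sum',round(np.pi-s['qpos'][1]-s['qpos'][2]-s['qpos'][4],4))
E
python3 st.py
```

```text
22.35 [ 0.5572 -0.0514  0.3412] q [-0.2385  0.2052  1.4222  0.0173  1.2792  1.3147] v [-0.003 -0.045  0.077 -0.012  0.032 -0.007] tilt [ 0.2301 -0.0389] pi-sum 0.2349
```

>>> send_rows(
  motion=[
    {"hand":0.6,"slide":[-40,0,0],"spin":0},
  ],
)

```text
time: 22.45
tool_pos: [0.5473, -0.0494, 0.3741]
tool_rot: [2.963, 1.348, -0.164]
contact_force: [-0.0, -1.2, 0.1]
opening: 0.0737
```

```bash
python3 st.py
```

```text
22.45 [ 0.5473 -0.0494  0.3741] q [-0.2393  0.1842  1.3594  0.017   1.3762  1.3151] v [-0.004 -0.277 -0.835  0.     1.018  0.013] tilt [ 0.2177 -0.0359] pi-sum 0.2218
```

>>> send_rows(
  motion=[
    {"hand":0.6,"slide":[0,0,0],"spin":0},
  ],
)

```text
time: 22.55
tool_pos: [0.5488, -0.0495, 0.3792]
tool_rot: [2.96, 1.34, -0.166]
contact_force: [-0.7, 0.6, 0.6]
opening: 0.0736
```

```bash
python3 st.py
```

```text
22.55 [ 0.5488 -0.0495  0.3792] q [-0.2389  0.1811  1.3515  0.017   1.3785  1.3152] v [ 0.002  0.092  0.137 -0.002 -0.048  0.001] tilt [ 0.2259 -0.0378] pi-sum 0.2304
```

>>> send_rows(
  motion=[
    {"hand":0.6,"slide":[0,0,0],"spin":0},
  ],
)

```text
time: 22.65
tool_pos: [0.5485, -0.0495, 0.3786]
tool_rot: [2.961, 1.341, -0.166]
contact_force: [-0.6, -0.5, -0.0]
opening: 0.0735
```

```bash
python3 st.py
```

```text
22.65 [ 0.5485 -0.0495  0.3786] q [-0.2388  0.1815  1.3524  0.017   1.3787  1.3153] v [ 0.002 -0.032 -0.062  0.002  0.018  0.002] tilt [ 0.2246 -0.0375] pi-sum 0.2291
```

>>> send_rows(
  motion=[
    {"hand":0.6,"slide":[40,0,0],"spin":0},
  ],
)

```text
time: 22.75
tool_pos: [0.5595, -0.0514, 0.3451]
tool_rot: [2.957, 1.329, -0.169]
contact_force: [0.4, -0.8, 0.8]
opening: 0.0732
```

```bash
python3 st.py
```

```text
22.75 [ 0.5595 -0.0514  0.3451] q [-0.2373  0.2047  1.4141  0.0171  1.2813  1.3151] v [ 0.012  0.341  0.796 -0.002 -1.032 -0.002] tilt [ 0.2363 -0.0403] pi-sum 0.2414
```

>>> send_rows(
  motion=[
    {"hand":0.6,"slide":[0,0,0],"spin":0},
    {"hand":0.6,"slide":[0,0,0],"spin":0},
  ],
)

```text
time: 22.95
tool_pos: [0.5573, -0.051, 0.3405]
tool_rot: [2.96, 1.339, -0.167]
contact_force: [1.1, 0.3, 0.2]
opening: 0.0734
```

```bash
python3 st.py
```

```text
22.95 [ 0.5573 -0.051   0.3405] q [-0.2375  0.2077  1.4206  0.0169  1.2818  1.3152] v [-0.003  0.027  0.063 -0.001 -0.004  0.001] tilt [ 0.2269 -0.0382] pi-sum 0.2316
```

```bash
cat > kin.py <<'E'
import numpy as np
from scipy.optimize import least_squares
D=[((.133,-.508,.227),(-1.46,.342,1.524,-0,1.275,-.146)),((0.5572,-0.0514,.3412),(-.2385,.2052,1.4222,.0173,1.2792,1.3147)),((.5485,-.0495,.3786),(-.2388,.1815,1.3524,.017,1.3787,1.3153)),((.5573,-.051,.3405),(-.2375,.2077,1.4206,.0169,1.2818,1.3152)),
((.6542,-.0419,.2408),(-.1881,.5361,1.1775,.0154,1.3562,1.3699)),((.4655,.2805,.0858),(.42,.5,1.71,-.04,.87,1.96)),((.3752,-.0544,.2954),(-.39,-.13,1.9,.06,1.15,1.15)),((.658,-.1693,.0282),(-.36,.79,1.31,0,1.01,1.22)),((.5329,.2796,.2198),(.37,.47,1.34,-.02,1.29,1.94)),((.6644,-.1719,.0363),(-.36,.8,1.27,0,1.04,1.21))]
def fk(q,k):
    r0,A,B,L,h,d,b=k
    a=q[1]+q[2];s=a+q[4]
    r=r0+A*np.sin(q[1])+B*np.sin(a+b)+L*np.sin(s);z=h+A*np.cos(q[1])+B*np.cos(a+b)+L*np.cos(s)
    c,t=np.cos(q[0]),np.sin(q[0]);return np.array([c*r-t*d,t*r+c*d,z])
f=lambda k:np.concatenate([fk(q,k)-p for p,q in D])
R=least_squares(f,[0,.4,.4,.25,.3,.1,0]);K=R.x
if __name__=='__main__':
    print(K.round(4),np.abs(R.fun).max())
    for z in(.02,.06,.1,.15):
      for r in(.34,.37,.40,.43,.46):
        def g(v,t=0):return (fk([0,v[0],v[1],0,np.pi-t-v[0]-v[1]],K)-[r,0,z])[[0,2]]
        o=[]
        for t in(0,.1,.23):
            v=least_squares(g,[.2,1.9],args=(t,)).x;o.append((v.round(2).tolist(),round(np.pi-t-v.sum(),2)))
        print(z,r,o)
E
python3 kin.py
```

```text
[-0.001   0.5063  0.3814  0.3254  0.2276  0.0775  0.1158] 0.01364569629139558
0.02 0.34 [([0.39, 2.24], np.float64(0.52)), ([0.36, 2.32], np.float64(0.37)), ([0.34, 2.43], np.float64(0.15))]
0.02 0.37 [([0.42, 2.16], np.float64(0.56)), ([0.39, 2.24], np.float64(0.41)), ([0.37, 2.35], np.float64(0.19))]
0.02 0.4 [([0.45, 2.08], np.float64(0.6)), ([0.42, 2.17], np.float64(0.45)), ([0.4, 2.28], np.float64(0.24))]
0.02 0.43 [([0.49, 2.01], np.float64(0.65)), ([0.46, 2.09], np.float64(0.49)), ([0.43, 2.2], np.float64(0.28))]
0.02 0.46 [([0.53, 1.93], np.float64(0.69)), ([0.49, 2.01], np.float64(0.54)), ([0.46, 2.13], np.float64(0.33))]
0.06 0.34 [([0.29, 2.2], np.float64(0.66)), ([0.25, 2.27], np.float64(0.52)), ([0.21, 2.38], np.float64(0.32))]
0.06 0.37 [([0.33, 2.12], np.float64(0.69)), ([0.29, 2.2], np.float64(0.55)), ([0.25, 2.31], np.float64(0.35))]
0.06 0.4 [([0.37, 2.05], np.float64(0.72)), ([0.33, 2.13], np.float64(0.58)), ([0.29, 2.24], np.float64(0.38))]
0.06 0.43 [([0.41, 1.97], np.float64(0.76)), ([0.37, 2.06], np.float64(0.61)), ([0.33, 2.17], np.float64(0.41))]
0.06 0.46 [(
[... 513 characters left out ...]
, 2.12], np.float64(0.54))]
0.1 0.46 [([0.39, 1.85], np.float64(0.9)), ([0.34, 1.94], np.float64(0.76)), ([0.29, 2.05], np.float64(0.57))]
0.15 0.34 [([0.11, 2.07], np.float64(0.95)), ([0.06, 2.15], np.float64(0.84)), ([-0.01, 2.24], np.float64(0.68))]
0.15 0.37 [([0.17, 2.01], np.float64(0.97)), ([0.11, 2.08], np.float64(0.85)), ([0.05, 2.18], np.float64(0.68))]
0.15 0.4 [([0.22, 1.94], np.float64(0.98)), ([0.17, 2.02], np.float64(0.86)), ([0.1, 2.12], np.float64(0.69))]
0.15 0.43 [([0.27, 1.87], np.float64(1.01)), ([0.22, 1.95], np.float64(0.88)), ([0.16, 2.05], np.float64(0.7))]
0.15 0.46 [([0.32, 1.79], np.float64(1.03)), ([0.27, 1.88], np.float64(0.9)), ([0.21, 1.98], np.float64(0.72))]
```

>>> send_rows(
  motion=[
    {"hand":0.6,"slide":[-50,0,0],"spin":0},
    {"hand":0.6,"slide":[0,0,0],"spin":0},
    {"hand":0.6,"slide":[50,0,0],"spin":0},
    {"hand":0.6,"slide":[0,0,0],"spin":0},
    {"hand":0.6,"slide":[-50,0,0],"spin":0},
    {"hand":0.6,"slide":[0,0,0],"spin":0},
    {"hand":0.6,"slide":[50,0,0],"spin":0},
    {"hand":0.6,"slide":[0,0,0],"spin":0},
  ],
)

```text
time: 23.75
tool_pos: [0.5574, -0.0513, 0.3584]
tool_rot: [2.954, 1.319, -0.173]
contact_force: [0.2, 0.5, -0.6]
opening: 0.0736
```

```bash
python3 st.py
```

```text
23.75 [ 0.5574 -0.0513  0.3584] q [-0.238   0.191   1.398   0.0168  1.3018  1.3154] v [ 0.004 -0.116 -0.237  0.002  0.11   0.   ] tilt [ 0.245  -0.0427] pi-sum 0.2508
```

>>> send_rows(
  motion=[
    {"hand":0.6,"slide":[0,0,-50],"spin":0},
    {"hand":0.6,"slide":[0,0,0],"spin":0},
    {"hand":0.6,"slide":[0,0,0],"spin":0},
  ],
)

```text
time: 24.05
tool_pos: [0.606, -0.0501, 0.3768]
tool_rot: [2.953, 1.319, -0.174]
contact_force: [-1.1, -0.0, 0.9]
opening: 0.0733
```

```bash
python3 st.py
```

```text
24.05 [ 0.606  -0.0501  0.3768] q [-0.2138  0.2841  1.2275  0.0102  1.3783  1.3415] v [ 0.004  0.04  -0.092  0.002  0.012  0.007] tilt [ 0.2456 -0.0431] pi-sum 0.2518
```

>>> send_rows(
  motion=[
    {"hand":0.6,"slide":[0,0,50],"spin":0},
    {"hand":0.6,"slide":[0,0,0],"spin":0},
    {"hand":0.6,"slide":[0,0,0],"spin":0},
  ],
)

```text
time: 24.35
tool_pos: [0.5535, -0.0507, 0.365]
tool_rot: [2.954, 1.323, -0.173]
contact_force: [-0.1, -0.7, 1.3]
opening: 0.0731
```

```bash
python3 st.py
```

```text
24.35 [ 0.5535 -0.0507  0.365 ] q [-0.2386  0.1839  1.3888  0.0166  1.3219  1.3152] v [-0.003 -0.063  0.094 -0.004  0.043 -0.007] tilt [ 0.2414 -0.0421] pi-sum 0.247
```

Run:
```python
from h import *
p=pickle.load(open('top0.pkl','rb'));W=world(p)
for y in(-.27,-.29,-.31,-.33,-.35,-.37,-.39):
    for lo in (.05,.11):
        m=(abs(W[...,1]-y)<.006)&(W[...,2]>lo)&(W[...,0]<.6)&(W[...,0]>.2)
        print(y,lo,m.sum(),W[m][:,0].min().round(3) if m.any() else '',W[m][:,2].max().round(3) if m.any() else '')
c=p['pixels'][180:310,300:430];cv2.imwrite('pics/w1.png',cv2.resize(c,None,fx=4.6,fy=4.6))
q=pickle.load(open('scene0.pkl','rb'));W=world(q)
cv2.imwrite('pics/w2.png',cv2.resize(q['pixels'][230:384,200:400],None,fx=4,fy=3.8))
```

```text
-0.27 0.05 21 0.469 0.096
-0.27 0.11 0  
-0.29 0.05 0  
-0.29 0.11 0  
-0.31 0.05 126 0.393 0.124
-0.31 0.11 26 0.398 0.124
-0.33 0.05 358 0.383 0.135
-0.33 0.11 358 0.383 0.135
-0.35 0.05 370 0.383 0.136
-0.35 0.11 370 0.383 0.136
-0.37 0.05 359 0.383 0.137
-0.37 0.11 359 0.383 0.137
-0.39 0.05 0  
-0.39 0.11 0
```

View pics/w1.png

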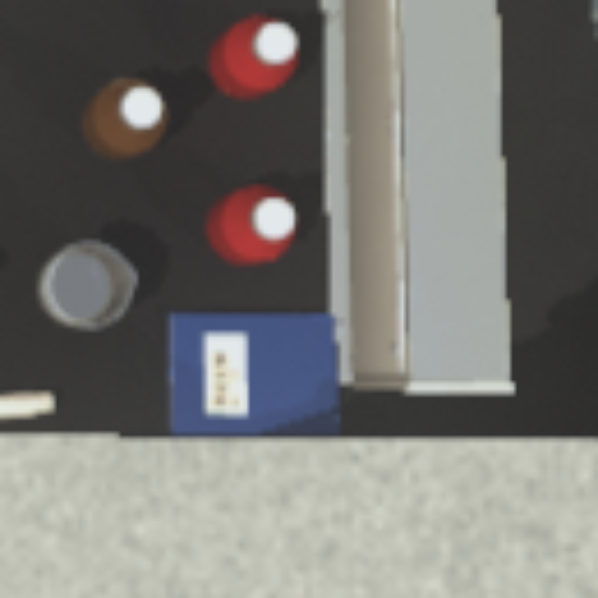

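View pics/w2.png

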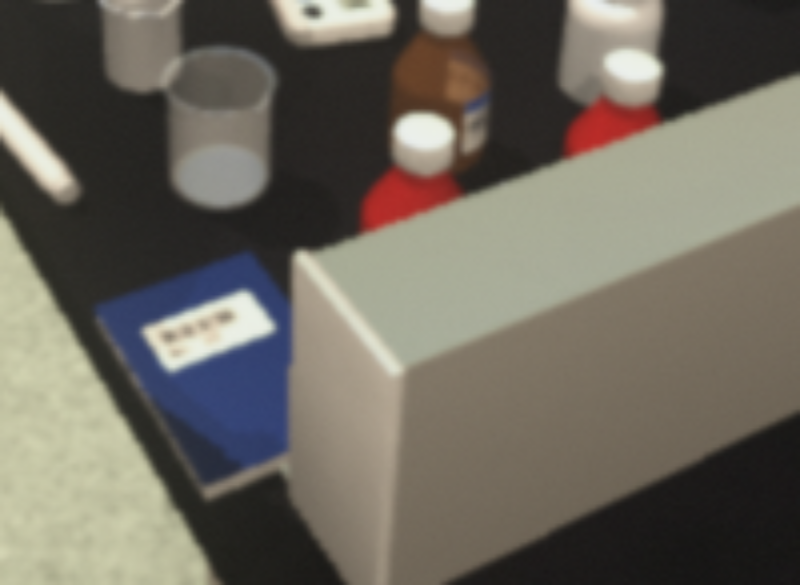

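>>> send_rows(
  motion=[
    {"hand":0.6,"slide":[-35,0,35],"spin":0},
    {"hand":0.6,"slide":[0,0,0],"spin":0},
    {"hand":0.6,"slide":[0,0,0],"spin":0},
    {"hand":0.6,"slide":[0,0,0],"spin":0},
  ],
)

```text
time: 24.75
tool_pos: [0.5125, -0.0504, 0.3983]
tool_rot: [2.95, 1.311, -0.177]
contact_force: [-0.1, 0.6, 0.2]
opening: 0.0733
```

```bash
python3 st.py
```

```text
24.75 [ 0.5125 -0.0504  0.3983] q [-0.2602  0.0888  1.416   0.0218  1.3779  1.2942] v [ 0.001 -0.    -0.009  0.     0.001  0.001] tilt [ 0.2528 -0.0452] pi-sum 0.2589
```

>>> send_rows(
  motion=[
    {"hand":0.6,"slide":[35,0,-35],"spin":0},
    {"hand":0.6,"slide":[0,0,0],"spin":0},
    {"hand":0.6,"slide":[0,0,0],"spin":0},
    {"hand":0.6,"slide":[0,0,0],"spin":0},
  ],
)

```text
time: 25.15
tool_pos: [0.5587, -0.0515, 0.3721]
tool_rot: [2.95, 1.312, -0.177]
contact_force: [-0.5, -0.7, -0.1]
opening: 0.0733
```

```bash
python3 st.py
```

```text
25.15 [ 0.5587 -0.0515  0.3721] q [-0.2374  0.1859  1.3699  0.016   1.3272  1.3163] v [ 0.003 -0.006 -0.022 -0.002  0.008 -0.001] tilt [ 0.2521 -0.045 ] pi-sum 0.2585
```

>>> send_rows(
  motion=[
    {"hand":0.6,"slide":[-5,0,0],"spin":0},
    {"hand":0.6,"slide":[-5,0,0],"spin":0},
    {"hand":0.6,"slide":[-5,0,0],"spin":0},
    {"hand":0.6,"slide":[-5,0,0],"spin":0},
    {"hand":0.6,"slide":[-5,0,0],"spin":0},
    {"hand":0.6,"slide":[0,0,0],"spin":0},
    {"hand":0.6,"slide":[0,0,0],"spin":0},
  ],
)

```text
time: 25.85
tool_pos: [0.5505, -0.0502, 0.4035]
tool_rot: [2.948, 1.304, -0.179]
contact_force: [0.5, -0.6, 0.0]
opening: 0.0735
```

```bash
python3 st.py
```

```text
25.85 [ 0.5505 -0.0502  0.4035] q [-0.2387  0.1601  1.3212  0.0161  1.3936  1.3162] v [ 0.    -0.009 -0.008  0.001  0.003 -0.002] tilt [ 0.2598 -0.047 ] pi-sum 0.2667
```

>>> send_rows(
  motion=[
    {"hand":0.6,"slide":[5,0,0],"spin":0},
    {"hand":0.6,"slide":[5,0,0],"spin":0},
    {"hand":0.6,"slide":[5,0,0],"spin":0},
    {"hand":0.6,"slide":[5,0,0],"spin":0},
    {"hand":0.6,"slide":[5,0,0],"spin":0},
    {"hand":0.6,"slide":[0,0,0],"spin":0},
    {"hand":0.6,"slide":[0,0,0],"spin":0},
  ],
)

```text
time: 26.55
tool_pos: [0.5572, -0.0514, 0.3748]
tool_rot: [2.948, 1.308, -0.178]
contact_force: [-0.5, 0.1, 0.5]
opening: 0.0734
```

```bash
python3 st.py
```

```text
26.55 [ 0.5572 -0.0514  0.3748] q [-0.2379  0.18    1.3709  0.016   1.3281  1.3161] v [-0.     0.007  0.009  0.    -0.003  0.   ] tilt [ 0.2559 -0.0461] pi-sum 0.2626
```

>>> send_rows(
  motion=[
    {"hand":0.6,"slide":[-50,0,0],"spin":0},
    {"hand":0.6,"slide":[-50,0,0],"spin":0},
    {"hand":0.6,"slide":[-50,0,0],"spin":0},
    {"hand":0.6,"slide":[0,0,0],"spin":0},
    {"hand":0.6,"slide":[0,0,0],"spin":0},
    {"hand":0.6,"slide":[0,0,0],"spin":0},
  ],
)

```text
time: 27.15
tool_pos: [0.5171, -0.0442, 0.5229]
tool_rot: [2.949, 1.31, -0.178]
contact_force: [-0.4, 0.4, -1.2]
opening: 0.0736
```

```bash
python3 st.py
```

```text
27.15 [ 0.5171 -0.0442  0.5229] q [-0.2434  0.1247  1.046   0.017   1.7107  1.3169] v [-0.002  0.01   0.021  0.    -0.003 -0.001] tilt [ 0.2537 -0.0456] pi-sum 0.2602
```

>>> send_rows(
  motion=[
    {"hand":0.6,"slide":[20,0,0],"spin":0},
    {"hand":0.6,"slide":[20,0,0],"spin":0},
    {"hand":0.6,"slide":[20,0,0],"spin":0},
    {"hand":0.6,"slide":[20,0,0],"spin":0},
    {"hand":0.6,"slide":[20,0,0],"spin":0},
    {"hand":0.6,"slide":[20,0,0],"spin":0},
    {"hand":0.6,"slide":[0,0,0],"spin":0},
    {"hand":0.6,"slide":[0,0,0],"spin":0},
  ],
)

```text
time: 27.95
tool_pos: [0.5463, -0.0493, 0.3918]
tool_rot: [2.953, 1.327, -0.174]
contact_force: [-0.1, 0.2, 0.2]
opening: 0.0736
```

```bash
python3 st.py
```

```text
27.95 [ 0.5463 -0.0493  0.3918] q [-0.2388  0.167   1.3384  0.0159  1.3934  1.3163] v [ 0.     0.019  0.035 -0.001 -0.009  0.001] tilt [ 0.2373 -0.0417] pi-sum 0.2428
```

>>> send_rows(
  motion=[
    {"hand":0.6,"slide":[0,0,-8],"spin":0},
    {"hand":0.6,"slide":[0,0,-8],"spin":0},
    {"hand":0.6,"slide":[0,0,-8],"spin":0},
    {"hand":0.6,"slide":[0,0,-8],"spin":0},
    {"hand":0.6,"slide":[0,0,-8],"spin":0},
    {"hand":0.6,"slide":[0,0,-8],"spin":0},
    {"hand":0.6,"slide":[0,0,0],"spin":0},
    {"hand":0.6,"slide":[0,0,0],"spin":0},
  ],
)

```text
time: 28.75
tool_pos: [0.5984, -0.0483, 0.4075]
tool_rot: [2.952, 1.322, -0.174]
contact_force: [0.7, -0.6, -0.2]
opening: 0.0736
```

```bash
python3 st.py
```

```text
28.75 [ 0.5984 -0.0483  0.4075] q [-0.2132  0.2688  1.1674  0.0096  1.4568  1.3426] v [ 0.001  0.01  -0.014  0.001  0.002  0.004] tilt [ 0.2425 -0.0427] pi-sum 0.2486
```

>>> send_rows(
  motion=[
    {"hand":0.6,"slide":[-50,0,0],"spin":0},
    {"hand":0.6,"slide":[-50,0,0],"spin":0},
    {"hand":0.6,"slide":[-50,0,0],"spin":0},
    {"hand":0.6,"slide":[-50,0,0],"spin":0},
    {"hand":0.6,"slide":[0,0,0],"spin":0},
    {"hand":0.6,"slide":[0,0,0],"spin":0},
    {"hand":0.6,"slide":[20,0,0],"spin":0},
    {"hand":0.6,"slide":[20,0,0],"spin":0},
  ],
)

```text
time: 29.55
tool_pos: [0.5561, -0.0411, 0.566]
tool_rot: [2.951, 1.323, -0.176]
contact_force: [0.9, -0.3, -0.5]
opening: 0.0734
```

>>> send_rows(
  motion=[
    {"hand":0.6,"slide":[20,0,0],"spin":0},
    {"hand":0.6,"slide":[20,0,0],"spin":0},
    {"hand":0.6,"slide":[20,0,0],"spin":0},
    {"hand":0.6,"slide":[20,0,0],"spin":0},
    {"hand":0.6,"slide":[20,0,0],"spin":0},
    {"hand":0.6,"slide":[20,0,0],"spin":0},
    {"hand":0.6,"slide":[0,0,0],"spin":0},
    {"hand":0.6,"slide":[0,0,0],"spin":0},
  ],
)

```text
time: 30.35
tool_pos: [0.58, -0.0454, 0.4284]
tool_rot: [2.955, 1.35, -0.173]
contact_force: [0.8, -0.7, 0.2]
opening: 0.0732
```

```bash
python3 st.py
```

```text
30.35 [ 0.58   -0.0454  0.4284] q [-0.2148  0.2501  1.1323  0.0092  1.539   1.3425] v [-0.001  0.014  0.045  0.    -0.012 -0.   ] tilt [ 0.2154 -0.0376] pi-sum 0.2202
```

>>> send_rows(
  motion=[
    {"hand":0.6,"slide":[30,0,0],"spin":0},
    {"hand":0.6,"slide":[30,0,0],"spin":0},
    {"hand":0.6,"slide":[30,0,0],"spin":0},
    {"hand":0.6,"slide":[0,0,0],"spin":0},
    {"hand":0.6,"slide":[0,0,0],"spin":0},
  ],
)

```text
time: 30.85
tool_pos: [0.6005, -0.049, 0.3441]
tool_rot: [2.953, 1.342, -0.174]
contact_force: [0.2, 0.4, 0.8]
opening: 0.0735
```

```bash
python3 st.py
```

```text
30.85 [ 0.6005 -0.049   0.3441] q [-0.2133  0.2937  1.2958  0.0091  1.3234  1.3421] v [ 0.     0.012  0.019 -0.002  0.003 -0.001] tilt [ 0.2234 -0.0393] pi-sum 0.2287
```

>>> send_rows(
  motion=[
    {"hand":0.6,"slide":[-50,0,0],"spin":0},
    {"hand":0.6,"slide":[-50,0,0],"spin":0},
    {"hand":0.6,"slide":[-50,0,0],"spin":0},
    {"hand":0.6,"slide":[-50,0,0],"spin":0},
    {"hand":0.6,"slide":[-50,0,0],"spin":0},
    {"hand":0.6,"slide":[-50,0,0],"spin":0},
    {"hand":0.6,"slide":[0,0,0],"spin":0},
    {"hand":0.6,"slide":[0,0,0],"spin":0},
  ],
)

```text
time: 31.65
tool_pos: [0.5262, -0.0355, 0.647]
tool_rot: [2.947, 1.312, -0.18]
contact_force: [0.5, -0.7, -1.1]
opening: 0.0732
```

```bash
python3 st.py
```

```text
31.65 [ 0.5262 -0.0355  0.647 ] q [-0.2189  0.2983  0.4458  0.0119  2.1391  1.3451] v [ 0.002 -0.033 -0.133  0.001  0.051  0.001] tilt [ 0.2516 -0.0457] pi-sum 0.2584
```

>>> send_rows(
  motion=[
    {"hand":0.6,"slide":[15,0,0],"spin":0},
    {"hand":0.6,"slide":[15,0,0],"spin":0},
    {"hand":0.6,"slide":[15,0,0],"spin":0},
    {"hand":0.6,"slide":[15,0,0],"spin":0},
    {"hand":0.6,"slide":[15,0,0],"spin":0},
    {"hand":0.6,"slide":[15,0,0],"spin":0},
    {"hand":0.6,"slide":[0,0,0],"spin":0},
    {"hand":0.6,"slide":[0,0,0],"spin":0},
  ],
)

```text
time: 32.45
tool_pos: [0.5445, -0.0385, 0.555]
tool_rot: [2.948, 1.317, -0.179]
contact_force: [0.2, 0.4, 0.7]
opening: 0.0734
```

```bash
python3 st.py
```

```text
32.45 [ 0.5445 -0.0385  0.555 ] q [-0.2167  0.2114  0.8484  0.0097  1.8277  1.343 ] v [-0.002 -0.     0.035  0.    -0.007 -0.001] tilt [ 0.2474 -0.0448] pi-sum 0.254
```

>>> send_rows(
  motion=[
    {"hand":0.6,"slide":[20,0,0],"spin":0},
    {"hand":0.6,"slide":[20,0,0],"spin":0},
    {"hand":0.6,"slide":[20,0,0],"spin":0},
    {"hand":0.6,"slide":[20,0,0],"spin":0},
    {"hand":0.6,"slide":[20,0,0],"spin":0},
    {"hand":0.6,"slide":[20,0,0],"spin":0},
    {"hand":0.6,"slide":[0,0,0],"spin":0},
    {"hand":0.6,"slide":[0,0,0],"spin":0},
  ],
)

```text
time: 33.25
tool_pos: [0.5746, -0.044, 0.4427]
tool_rot: [2.946, 1.307, -0.181]
contact_force: [0.0, 0.3, 1.3]
opening: 0.0734
```

```bash
python3 st.py
```

```text
33.25 [ 0.5746 -0.044   0.4427] q [-0.2143  0.2123  1.1528  0.0088  1.5124  1.3423] v [-0.001  0.005  0.01  -0.002  0.003 -0.002] tilt [ 0.257  -0.0469] pi-sum 0.2641
```

```bash
python3 go.py .345 -.345 .25 90
```

```text
t 33.25 pos [ 0.5746 -0.044   0.4427] jaw deg -89.5 q [-0.21  0.21  1.15  0.01  1.51  1.34] open 0.0734 F [0.  0.3 1.3] tilt [ 0.257  -0.0469 -0.9653]
to [ 0.345 -0.345  0.25 ] slide [141.1 289.  277.5] spin (world-neg) 0.008 alt -3.133
```

>>> send_rows(
  motion=[
    {"hand":-1,"slide":[8,20,20],"spin":0},
    {"hand":-1,"slide":[16,32,31],"spin":0},
    {"hand":-1,"slide":[16,32,31],"spin":0},
    {"hand":-1,"slide":[16,32,31],"spin":0},
    {"hand":-1,"slide":[16,32,31],"spin":0},
    {"hand":-1,"slide":[16,32,31],"spin":0},
    {"hand":-1,"slide":[16,32,31],"spin":0},
    {"hand":-1,"slide":[16,32,31],"spin":0},
  ],
)

```text
time: 34.05
tool_pos: [0.3813, -0.3065, 0.2903]
tool_rot: [2.904, 1.276, -0.21]
contact_force: [0.9, -0.4, 0.2]
opening: 0.014
```

```bash
python3 go.py .345 -.345 .2 90
```

```text
t 34.05 pos [ 0.3813 -0.3065  0.2903] jaw deg -89.0 q [-0.97  0.08  1.72  0.22  1.13  0.5 ] open 0.014 F [ 0.9 -0.4  0.2] tilt [ 0.284  -0.0605 -0.9569]
to [ 0.345 -0.345  0.2  ] slide [78.5 31.5 61.7] spin (world-neg) 0.018 alt -3.124
```

>>> send_rows(
  motion=[
    {"hand":-1,"slide":[5,18,32],"spin":0},
    {"hand":-1,"slide":[20,13,20],"spin":0},
    {"hand":-1,"slide":[30,0,5],"spin":0},
    {"hand":-1,"slide":[30,0,8],"spin":0},
    {"hand":-1,"slide":[25,0,8],"spin":0},
    {"hand":-1,"slide":[0,0,0],"spin":0},
  ],
)

```text
time: 34.65
tool_pos: [0.34, -0.3599, 0.1713]
tool_rot: [2.856, 1.265, -0.264]
contact_force: [0.6, 0.6, 1.0]
opening: 0.0004
```

```bash
python3 go.py .365 -.345 .09 90
python3 - <<'E'
from h import *
p=shot('scene');cv2.imwrite('pics/c1.png',cv2.resize(p['pixels'][180:384,180:452],None,fx=2.9,fy=2.9))
E
```

```text
t 34.65 pos [ 0.34   -0.3599  0.1713] jaw deg -89.5 q [-1.12  0.23  1.91  0.31  0.83  0.24] open 0.0004 F [0.6 0.6 1. ] tilt [ 0.2903 -0.0783 -0.9537]
to [ 0.365 -0.345  0.09 ] slide [ 83.7 -21.5  -1. ] spin (world-neg) 0.009 alt -3.132
```

View pics/c1.png

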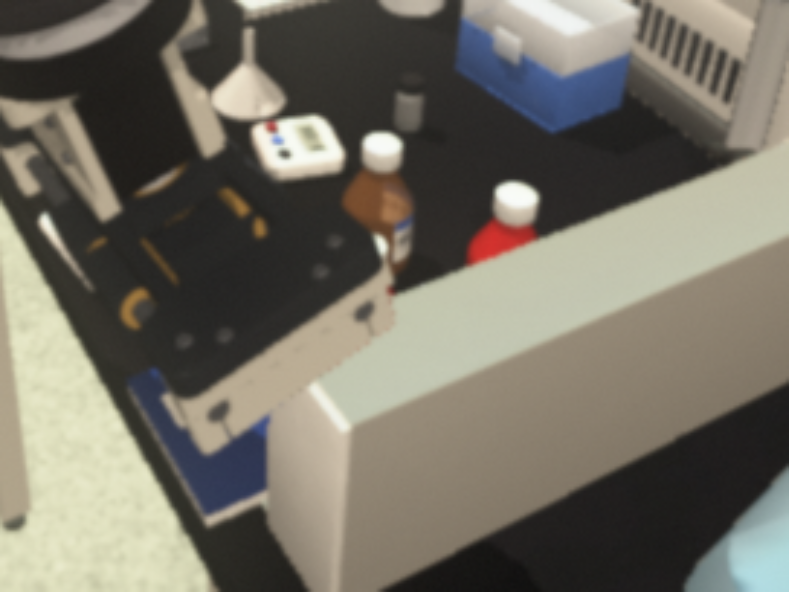

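>>> send_rows(
  motion=[
    {"hand":-1,"slide":[25,-5,3],"spin":0},
    {"hand":-1,"slide":[25,-5,3],"spin":0},
    {"hand":-1,"slide":[22,-5,3],"spin":0},
    {"hand":-1,"slide":[0,0,0],"spin":0},
    {"hand":-1,"slide":[0,0,0],"spin":0},
  ],
)

```text
time: 35.2
tool_pos: [0.3593, -0.3601, 0.1118]
tool_rot: [2.801, 1.245, -0.315]
contact_force: [0.8, 0.3, 1.2]
opening: 0.0006
```

```bash
python3 go.py .375 -.345 .09 90
```

```text
t 35.2 pos [ 0.3593 -0.3601  0.1118] jaw deg -89.5 q [-1.08  0.33  1.98  0.38  0.63  0.18] open 0.0006 F [0.8 0.3 1.2] tilt [ 0.3039 -0.0989 -0.9475]
to [ 0.375 -0.345  0.09 ] slide [ 23.9 -17.2  -9. ] spin (world-neg) 0.01 alt -3.132
```

>>> send_rows(
  motion=[
    {"hand":-1,"slide":[15,-7,5],"spin":0},
    {"hand":-1,"slide":[5,-5,0],"spin":0},
    {"hand":-1,"slide":[1.5,0,-5],"spin":0},
    {"hand":-1,"slide":[1.5,0,-5],"spin":0},
  ],
)

```text
time: 35.6
tool_pos: [0.3742, -0.3548, 0.0978]
tool_rot: [2.776, 1.235, -0.339]
contact_force: [0.5, -0.6, 0.7]
opening: 0.0004
```

```bash
python3 go.py .375 -.345 .09 90
```

```text
t 35.6 pos [ 0.3742 -0.3548  0.0978] jaw deg -89.5 q [-1.04  0.36  1.99  0.41  0.57  0.18] open 0.0004 F [ 0.5 -0.6  0.7] tilt [ 0.311  -0.1096 -0.9441]
to [ 0.375 -0.345  0.09 ] slide [  6.5 -10.6   1.2] spin (world-neg) 0.008 alt -3.133
```

>>> send_rows(
  motion=[
    {"hand":-1,"slide":[1,-2,-4],"spin":0},
    {"hand":-1,"slide":[1,-2,-4],"spin":0},
    {"hand":-1,"slide":[1,-2,-4],"spin":0},
  ],
)

```text
time: 35.9
tool_pos: [0.3766, -0.3547, 0.0978]
tool_rot: [2.719, 1.246, -0.39]
contact_force: [-42.4, -7.9, 13.2]
opening: 0.0006
```

```bash
python3 go.py .375 -.345 .09 90
```

```text
t 35.9 pos [ 0.3766 -0.3547  0.0978] jaw deg -89.3 q [-1.02  0.36  1.98  0.36  0.56  0.23] open 0.0006 F [-42.4  -7.9  13.2] tilt [ 0.295  -0.1212 -0.9478]
to [ 0.375 -0.345  0.09 ] slide [  5.8 -10.6   3.3] spin (world-neg) 0.013 alt -3.129
```

>>> send_rows(
  motion=[
    {"hand":-1,"slide":[0.6,0,-2],"spin":0},
    {"hand":-1,"slide":[0.6,0,-2],"spin":0},
    {"hand":-1,"slide":[0.6,0,-2],"spin":0},
    {"hand":-1,"slide":[0.6,0,-2],"spin":0},
    {"hand":-1,"slide":[0.6,0,-2],"spin":0},
    {"hand":-1,"slide":[0.6,0,-2],"spin":0},
    {"hand":-1,"slide":[0.6,0,-2],"spin":0},
    {"hand":-1,"slide":[0.6,0,-2],"spin":0},
  ],
)

```text
time: 36.7
tool_pos: [0.3758, -0.3549, 0.0981]
tool_rot: [2.687, 1.275, -0.417]
contact_force: [-19.5, -1.6, 5.9]
opening: 0.0005
```

```bash
python3 go.py .375 -.345 .09 90
```

```text
t 36.7 pos [ 0.3758 -0.3549  0.0981] jaw deg -88.8 q [-1.01  0.36  1.96  0.3   0.59  0.3 ] open 0.0005 F [-19.5  -1.6   5.9] tilt [ 0.2667 -0.118  -0.9565]
to [ 0.375 -0.345  0.09 ] slide [  6.4 -10.8   2.4] spin (world-neg) 0.02 alt -3.121
```

>>> send_rows(
  motion=[
    {"hand":-1,"slide":[0.9,0,-3],"spin":0},
    {"hand":-1,"slide":[0.9,0,-3],"spin":0},
    {"hand":-1,"slide":[0.9,0,-3],"spin":0},
    {"hand":-1,"slide":[0.9,0,-3],"spin":0},
    {"hand":-1,"slide":[0.9,0,-3],"spin":0},
    {"hand":-1,"slide":[0.9,0,-3],"spin":0},
    {"hand":-1,"slide":[0.9,0,-3],"spin":0},
    {"hand":-1,"slide":[0.9,0,-3],"spin":0},
  ],
)

```text
time: 37.5
tool_pos: [0.3757, -0.3549, 0.0984]
tool_rot: [2.626, 1.316, -0.469]
contact_force: [-25.7, -2.1, 10.6]
opening: 0.0005
```

>>> send_rows(
  motion=[
    {"hand":-1,"slide":[0.7,0,-3],"spin":0},
    {"hand":-1,"slide":[0.7,0,-3],"spin":0},
    {"hand":-1,"slide":[0.7,0,-3],"spin":0},
    {"hand":-1,"slide":[0.7,0,-3],"spin":0},
    {"hand":-1,"slide":[0.7,0,-3],"spin":0},
    {"hand":-1,"slide":[0.7,0,-3],"spin":0},
    {"hand":-1,"slide":[0.7,0,-3],"spin":0},
    {"hand":-1,"slide":[0.7,0,-3],"spin":0},
  ],
)

```text
time: 38.3
tool_pos: [0.3754, -0.3549, 0.099]
tool_rot: [2.544, 1.359, -0.543]
contact_force: [-22.1, -2.4, 9.2]
opening: 0.0002
```

```bash
python3 go.py .375 -.345 .09 90
```

```text
t 38.3 pos [ 0.3754 -0.3549  0.099 ] jaw deg -87.5 q [-0.96  0.38  1.9   0.14  0.67  0.46] open 0.0002 F [-22.1  -2.4   9.2] tilt [ 0.1797 -0.1085 -0.9777]
to [ 0.375 -0.345  0.09 ] slide [  7.6 -10.9   1.3] spin (world-neg) 0.044 alt -3.098
```

>>> send_rows(
  motion=[
    {"hand":-1,"slide":[0.5,0,-3],"spin":0},
    {"hand":-1,"slide":[0.5,0,-3],"spin":0},
    {"hand":-1,"slide":[0.5,0,-3],"spin":0},
    {"hand":-1,"slide":[0.5,0,-3],"spin":0},
    {"hand":-1,"slide":[0.5,0,-3],"spin":0},
    {"hand":-1,"slide":[0.5,0,-3],"spin":0},
    {"hand":-1,"slide":[0.5,0,-3],"spin":0},
    {"hand":-1,"slide":[0.5,0,-3],"spin":0},
  ],
)

```text
time: 39.1
tool_pos: [0.375, -0.3549, 0.0996]
tool_rot: [2.42, 1.403, -0.663]
contact_force: [-19.4, -3.2, 6.0]
opening: 0.0006
```

>>> send_rows(
  motion=[
    {"hand":-1,"slide":[0.4,0,-3],"spin":0},
    {"hand":-1,"slide":[0.4,0,-3],"spin":0},
    {"hand":-1,"slide":[0.4,0,-3],"spin":0},
    {"hand":-1,"slide":[0.4,0,-3],"spin":0},
    {"hand":-1,"slide":[0.4,0,-3],"spin":0},
    {"hand":-1,"slide":[0.4,0,-3],"spin":0},
    {"hand":-1,"slide":[0.4,0,-3],"spin":0},
    {"hand":-1,"slide":[0.4,0,-3],"spin":0},
  ],
)

```text
time: 39.9
tool_pos: [0.3746, -0.3548, 0.1002]
tool_rot: [2.202, 1.445, -0.877]
contact_force: [-18.0, -2.1, 6.0]
opening: 0.0004
```

```bash
python3 go.py .375 -.345 .09 90
```

```text
t 39.9 pos [ 0.3746 -0.3548  0.1002] jaw deg -86.7 q [-0.91  0.41  1.83  0.01  0.78  0.6 ] open 0.0004 F [-18.   -2.1   6. ] tilt [ 0.0801 -0.0964 -0.9921]
to [ 0.375 -0.345  0.09 ] slide [  9.2 -10.8  -0.3] spin (world-neg) 0.058 alt -3.083
```

>>> send_rows(
  motion=[
    {"hand":-1,"slide":[0.2,0,-3],"spin":0},
    {"hand":-1,"slide":[0.2,0,-3],"spin":0},
    {"hand":-1,"slide":[0.2,0,-3],"spin":0},
    {"hand":-1,"slide":[0.2,0,-3],"spin":0},
    {"hand":-1,"slide":[0.2,0,-3],"spin":0},
    {"hand":-1,"slide":[0.2,0,-3],"spin":0},
    {"hand":-1,"slide":[0.2,0,-3],"spin":0},
    {"hand":-1,"slide":[0.2,0,-3],"spin":0},
  ],
)

```text
time: 40.7
tool_pos: [0.374, -0.3546, 0.101]
tool_rot: [1.797, 1.477, -1.283]
contact_force: [-15.9, -1.7, 4.0]
opening: 0.0004
```

>>> send_rows(
  motion=[
    {"hand":-1,"slide":[0.2,0,-3],"spin":0},
    {"hand":-1,"slide":[0.1,0,-3],"spin":0},
    {"hand":-1,"slide":[0.1,0,-3],"spin":0},
    {"hand":-1,"slide":[0.1,0,-3],"spin":0},
    {"hand":-1,"slide":[0.1,0,-3],"spin":0},
    {"hand":-1,"slide":[0,0,-3],"spin":0},
  ],
)

```text
time: 41.3
tool_pos: [0.3733, -0.3543, 0.1015]
tool_rot: [1.339, 1.485, -1.745]
contact_force: [-14.7, -3.2, 1.9]
opening: 0.0002
```

```bash
python3 go.py .36 -.345 .2 90;python3 - <<'E'
from h import *
p=shot('scene');cv2.imwrite('pics/c2.png',cv2.resize(p['pixels'][180:384,180:452],None,fx=2.9,fy=2.9))
E
```

```text
t 41.3 pos [ 0.3733 -0.3543  0.1015] jaw deg -86.6 q [-0.87  0.44  1.76 -0.09  0.88  0.7 ] open 0.0002 F [-14.7  -3.2   1.9] tilt [-0.0149 -0.0846 -0.9963]
to [ 0.36  -0.345  0.2  ] slide [-98.7  -1.8  14.7] spin (world-neg) 0.059 alt -3.083
```

View pics/c2.png

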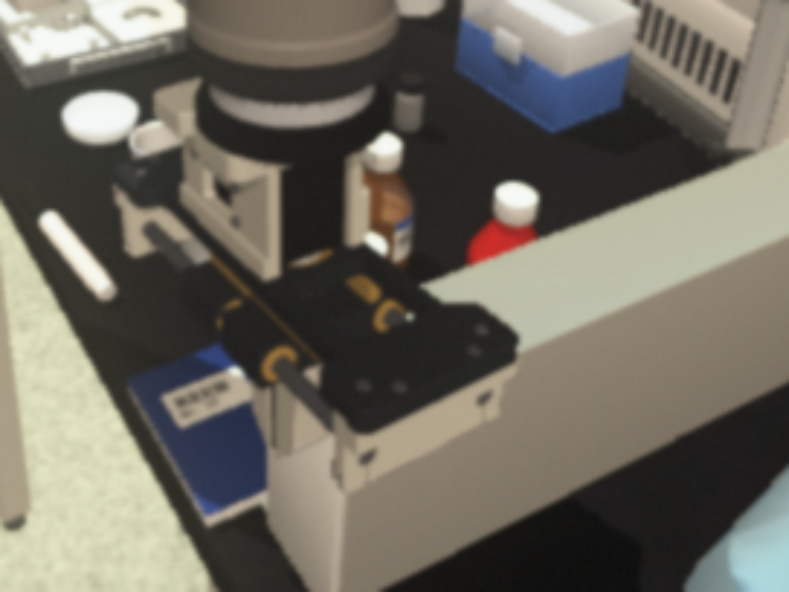

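>>> send_rows(
  motion=[
    {"hand":-1,"slide":[-10,0,3],"spin":0},
    {"hand":-1,"slide":[-35,0,0],"spin":0},
    {"hand":-1,"slide":[-35,-20,0],"spin":0.03},
    {"hand":-1,"slide":[0,-40,-15],"spin":0.03},
    {"hand":-1,"slide":[0,-35,-20],"spin":0},
    {"hand":-1,"slide":[0,0,0],"spin":0},
  ],
)

```text
time: 41.95
tool_pos: [0.408, -0.253, 0.1821]
tool_rot: [1.492, 1.478, -1.661]
contact_force: [-0.5, -0.6, -0.5]
opening: 0.0005
```

```bash
python3 go.py .415 -.27 .1 90
```

```text
t 41.95 pos [ 0.408  -0.253   0.1821] jaw deg -90.7 q [-0.66  0.28  1.75 -0.09  1.06  0.96] open 0.0005 F [-0.5 -0.6 -0.5] tilt [-0.0084 -0.0926 -0.9957]
to [ 0.415 -0.27   0.1  ] slide [83.3  9.2 -7.8] spin (world-neg) -0.012 alt 3.13
```

>>> send_rows(
  motion=[
    {"hand":-1,"slide":[25,0,-2],"spin":0},
    {"hand":-1,"slide":[30,0,-2],"spin":0},
    {"hand":-1,"slide":[25,0,-2],"spin":0},
    {"hand":-1,"slide":[0,3,0],"spin":0},
    {"hand":-1,"slide":[0,4,0],"spin":0},
    {"hand":-1,"slide":[0,4,0],"spin":0},
  ],
)

```text
time: 42.55
tool_pos: [0.4185, -0.2756, 0.1092]
tool_rot: [1.604, 1.467, -1.546]
contact_force: [0.1, -0.6, 0.1]
opening: 0.0002
```

```bash
python3 go.py .415 -.27 .1 90;python3 - <<'E'
from h import *
p=shot('scene');cv2.imwrite('pics/c3.png',cv2.resize(p['pixels'][180:384,180:452],None,fx=2.9,fy=2.9))
E
```

```text
t 42.55 pos [ 0.4185 -0.2756  0.1092] jaw deg -90.5 q [-0.69  0.4   1.8  -0.1   0.87  0.96] open 0.0002 F [ 0.1 -0.6  0.1] tilt [ 0.0025 -0.1034 -0.9946]
to [ 0.415 -0.27   0.1  ] slide [ 8.6 -6.5  3.6] spin (world-neg) -0.009 alt 3.133
```

View pics/c3.png

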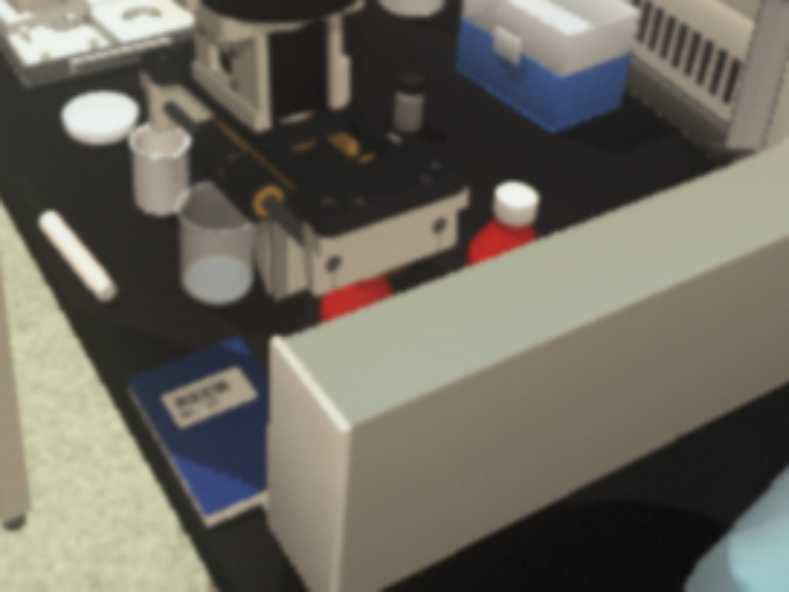

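>>> send_rows(
  motion=[
    {"hand":-1,"slide":[3,5,1],"spin":0},
    {"hand":-1,"slide":[3,4,1],"spin":0},
    {"hand":-1,"slide":[0,3,0],"spin":0},
    {"hand":-1,"slide":[0,3,0],"spin":0},
    {"hand":-1,"slide":[0,3,0],"spin":0},
    {"hand":-1,"slide":[0,3,0],"spin":0},
  ],
)

```text
time: 43.2
tool_pos: [0.4172, -0.3011, 0.1085]
tool_rot: [1.648, 1.462, -1.504]
contact_force: [-0.3, 0.8, 0.3]
opening: 0.0003
```

```bash
python3 go.py .415 -.27 .1 90
```

```text
t 43.2 pos [ 0.4172 -0.3011  0.1085] jaw deg -90.6 q [-0.73  0.42  1.78 -0.1   0.87  0.91] open 0.0003 F [-0.3  0.8  0.3] tilt [ 0.0072 -0.1079 -0.9941]
to [ 0.415 -0.27   0.1  ] slide [  5.1 -31.8   2.6] spin (world-neg) -0.01 alt 3.131
```

>>> send_rows(
  motion=[
    {"hand":-1,"slide":[2,4,0],"spin":0},
    {"hand":-1,"slide":[2,3,0],"spin":0},
    {"hand":-1,"slide":[0,3,0],"spin":0},
    {"hand":-1,"slide":[0,3,0],"spin":0},
  ],
)

```text
time: 43.6
tool_pos: [0.417, -0.304, 0.1056]
tool_rot: [1.638, 1.482, -1.515]
contact_force: [2.5, 13.9, 7.6]
opening: 0.0004
```

```bash
python3 go.py .415 -.27 .1 90
```

```text
t 43.6 pos [ 0.417  -0.304   0.1056] jaw deg -90.7 q [-0.74  0.43  1.76 -0.08  0.88  0.89] open 0.0004 F [ 2.5 13.9  7.6] tilt [ 0.0049 -0.0882 -0.9961]
to [ 0.415 -0.27   0.1  ] slide [  2.6 -34.3   2.4] spin (world-neg) -0.011 alt 3.13
```

Contact, and the tilt is falling. I'll keep pushing gently.

>>> send_rows(
  motion=[
    {"hand":-1,"slide":[0,3,0],"spin":0},
    {"hand":-1,"slide":[0,3,0],"spin":0},
    {"hand":-1,"slide":[0,3,0],"spin":0},
    {"hand":-1,"slide":[0,3,0],"spin":0},
    {"hand":-1,"slide":[0,3,0],"spin":0},
    {"hand":-1,"slide":[0,3,0],"spin":0},
    {"hand":-1,"slide":[0,3,0],"spin":0},
    {"hand":-1,"slide":[0,3,0],"spin":0},
  ],
)

```text
time: 44.4
tool_pos: [0.4168, -0.3032, 0.1063]
tool_rot: [1.548, 1.526, -1.603]
contact_force: [0.4, 14.1, 8.1]
opening: 0.0006
```

```bash
python3 go.py .415 -.27 .1 90
```

```text
t 44.4 pos [ 0.4168 -0.3032  0.1063] jaw deg -90.5 q [-0.76  0.44  1.74 -0.04  0.93  0.85] open 0.0006 F [ 0.4 14.1  8.1] tilt [-0.0014 -0.0444 -0.999 ]
to [ 0.415 -0.27   0.1  ] slide [  4.8 -33.4   2.1] spin (world-neg) -0.009 alt 3.133
```

>>> send_rows(
  motion=[
    {"hand":-1,"slide":[0,3,0],"spin":0},
    {"hand":-1,"slide":[0,3,0],"spin":0},
    {"hand":-1,"slide":[0,3,0],"spin":0},
    {"hand":-1,"slide":[0,3,0],"spin":0},
    {"hand":-1,"slide":[0,3,0],"spin":0},
    {"hand":-1,"slide":[0,3,0],"spin":0},
    {"hand":-1,"slide":[0,3,0],"spin":0},
  ],
)

```text
time: 45.1
tool_pos: [0.4167, -0.3024, 0.1069]
tool_rot: [0.635, 1.562, -2.514]
contact_force: [1.6, 13.2, 8.3]
opening: 0.0003
```

>>> send_rows(
  motion=[
    {"hand":-1,"slide":[0,-6,0],"spin":0},
    {"hand":-1,"slide":[0,-20,0],"spin":0},
    {"hand":-1,"slide":[-20,-15,0],"spin":0},
    {"hand":-1,"slide":[-40,0,0],"spin":0},
    {"hand":-1,"slide":[-45,0,0],"spin":0},
    {"hand":-1,"slide":[0,0,0],"spin":0},
    {"hand":-1,"slide":[0,0,0],"spin":0},
  ],
)

```text
time: 45.8
tool_pos: [0.4172, -0.2584, 0.2135]
tool_rot: [0.333, 1.56, -2.814]
contact_force: [-0.8, 1.0, -0.6]
opening: 0.0005
```

```bash
python3 go.py .665 -.048 .2 90
python3 - <<'E'
from h import *
p=shot('scene');cv2.imwrite('pics/c4.png',cv2.resize(p['pixels'][120:320,150:420],None,fx=2.9,fy=2.9))
E
```

```text
t 45.8 pos [ 0.4172 -0.2584  0.2135] jaw deg -90.3 q [-0.71  0.29  1.63 -0.01  1.22  0.87] open 0.0005 F [-0.8  1.  -0.6] tilt [-0.0099 -0.0033 -0.9999]
to [ 0.665 -0.048  0.2  ] slide [  10.4 -211.8 -246.8] spin (world-neg) -0.005 alt 3.136
```

View pics/c4.png

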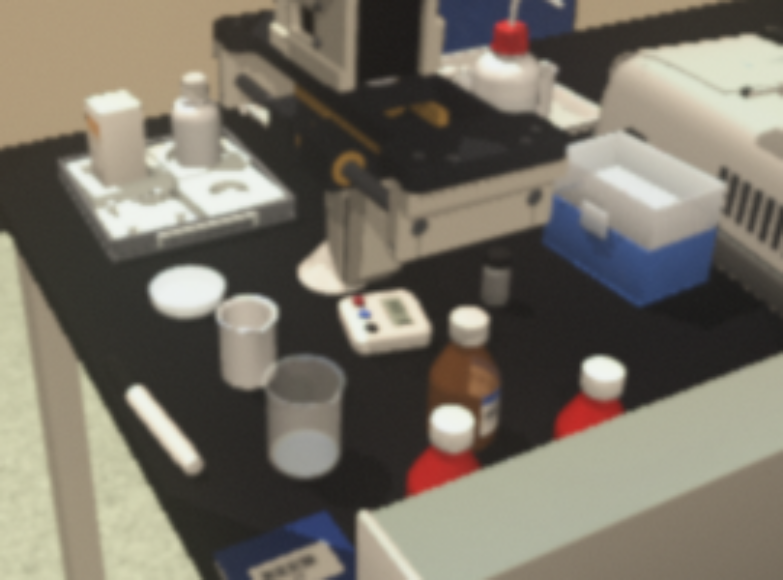

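The tool is vertical again and the scene is unchanged. Now the vial, at (495,280) in this crop. It's the only black-capped vial.

>>> send_rows(
  grip_force=8,
  motion=[
    {"hand":0.3,"slide":[0,-20,-24],"spin":0},
    {"hand":0.3,"slide":[0,-30,-35],"spin":0},
    {"hand":0.3,"slide":[0,-30,-35],"spin":0},
    {"hand":0.3,"slide":[0,-30,-35],"spin":0},
    {"hand":0.3,"slide":[0,-30,-35],"spin":0},
    {"hand":0.3,"slide":[0,-30,-35],"spin":0},
    {"hand":0.3,"slide":[0,-30,-35],"spin":0},
    {"hand":0.3,"slide":[0,0,0],"spin":0},
  ],
)

```text
time: 46.65
tool_pos: [0.6575, -0.0539, 0.1956]
tool_rot: [-0.005, 1.545, 3.124]
contact_force: [-0.7, -0.3, -0.8]
opening: 0.0584
```

```bash
python3 go.py .665 -.048 .2 90 .665 -.048 .016 90
```

```text
t 46.65 pos [ 0.6575 -0.0539  0.1956] jaw deg -90.7 q [-0.2   0.63  1.13 -0.    1.41  1.39] open 0.0584 F [-0.7 -0.3 -0.8] tilt [-2.620e-02  5.000e-04 -9.997e-01]
to [ 0.665 -0.048  0.2  ] slide [-4.5 -6.  -7.3] spin (world-neg) -0.013 alt 3.129
to [ 0.665 -0.048  0.016] slide [179.4  -5.9 -12.2] spin (world-neg) -0.013 alt 3.129
```

>>> send_rows(
  motion=[
    {"hand":0.3,"slide":[25,-4,-7],"spin":-0.01},
    {"hand":0.3,"slide":[40,-1,-2],"spin":0},
    {"hand":0.3,"slide":[35,0,-2],"spin":0},
    {"hand":0.3,"slide":[0,0,0],"spin":0},
  ],
)

```text
time: 47.05
tool_pos: [0.6642, -0.0482, 0.086]
tool_rot: [-0.016, 1.537, 3.126]
contact_force: [0.5, 0.2, -0.0]
opening: 0.0595
```

```bash
python3 go.py .665 -.048 .016 90
python3 - <<'E'
from h import *
p=shot('scene');cv2.imwrite('pics/d1.png',cv2.resize(p['pixels'][130:250,240:400],None,fx=5,fy=5))
E
```

```text
t 47.05 pos [ 0.6642 -0.0482  0.086 ] jaw deg -90.0 q [-0.18  0.74  1.23 -0.01  1.2   1.39] open 0.0595 F [ 0.5  0.2 -0. ] tilt [-3.390e-02  5.000e-04 -9.994e-01]
to [ 0.665 -0.048  0.016] slide [69.9 -0.2 -3.2] spin (world-neg) -0.0 alt 3.142
```

View pics/d1.png

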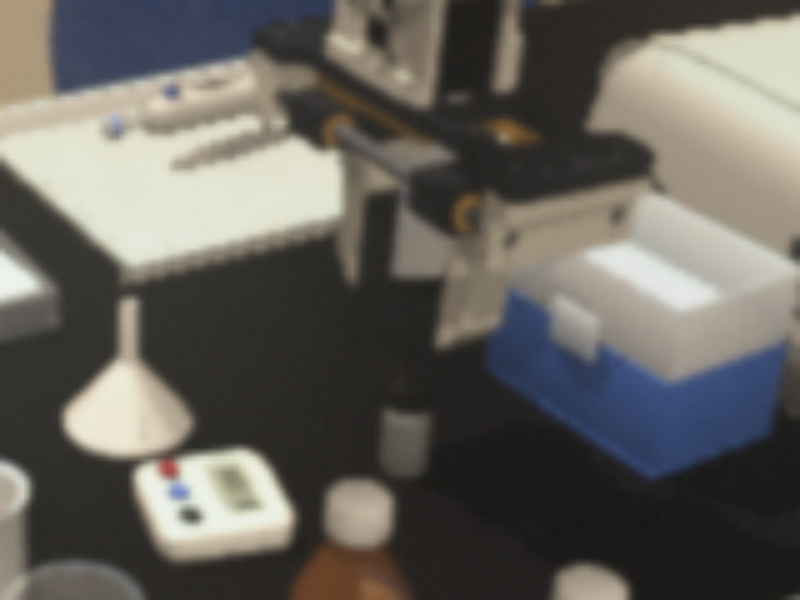

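>>> send_rows(
  motion=[
    {"hand":0.3,"slide":[20,0,-1],"spin":0},
    {"hand":0.3,"slide":[25,0,-1],"spin":0},
    {"hand":0.3,"slide":[18,0,-1],"spin":0},
    {"hand":0.3,"slide":[4,0,0],"spin":0},
    {"hand":0.3,"slide":[0,0,0],"spin":0},
  ],
)

```text
time: 47.6
tool_pos: [0.6713, -0.0521, 0.0297]
tool_rot: [0.191, 1.553, -2.954]
contact_force: [0.5, 0.0, 0.9]
opening: 0.0595
```

```bash
python3 go.py .665 -.048 .016 90
```

```text
t 47.6 pos [ 0.6713 -0.0521  0.0297] jaw deg -90.2 q [-0.19  0.81  1.27 -0.01  1.08  1.39] open 0.0595 F [0.5 0.  0.9] tilt [-0.0171 -0.0033 -0.9998]
to [ 0.665 -0.048  0.016] slide [13.8 -4.2  6.1] spin (world-neg) -0.003 alt 3.139
```

>>> send_rows(
  motion=[
    {"hand":0.3,"slide":[5,-3,5],"spin":0},
    {"hand":0.3,"slide":[7,-1,1],"spin":0},
    {"hand":0.3,"slide":[0,0,0],"spin":0},
  ],
)

```text
time: 47.9
tool_pos: [0.6666, -0.0486, 0.0215]
tool_rot: [0.399, 1.559, -2.746]
contact_force: [-0.3, 0.0, 0.5]
opening: 0.0594
```

```bash
python3 go.py .665 -.048 .016 90
```

```text
t 47.9 pos [ 0.6666 -0.0486  0.0215] jaw deg -90.2 q [-0.18  0.81  1.3  -0.01  1.04  1.39] open 0.0594 F [-0.3  0.   0.5] tilt [-0.0108 -0.0045 -0.9999]
to [ 0.665 -0.048  0.016] slide [ 5.5 -0.6  1.6] spin (world-neg) -0.003 alt 3.138
```

>>> send_rows(
  motion=[
    {"hand":-0.3,"slide":[5,-0.5,1.5],"spin":0},
    {"hand":-0.7,"slide":[1.5,0,0.5],"spin":0},
    {"hand":-0.7,"slide":[0.5,0,0],"spin":0},
    {"hand":-0.7,"slide":[0,0,0],"spin":0},
    {"hand":-0.7,"slide":[0,0,0],"spin":0},
    {"hand":-0.7,"slide":[0,0,0],"spin":0},
    {"hand":-0.7,"slide":[0,0,0],"spin":0},
  ],
)

```text
time: 48.6
tool_pos: [0.665, -0.0481, 0.015]
tool_rot: [0.49, 1.56, -2.654]
contact_force: [0.1, -0.1, 0.2]
opening: 0.0214
```

```bash
python3 go.py .665 -.048 .2 90
```

```text
t 48.6 pos [ 0.665  -0.0481  0.015 ] jaw deg -90.2 q [-0.18  0.81  1.31 -0.01  1.03  1.39] open 0.0214 F [ 0.1 -0.1  0.2] tilt [-0.0092 -0.0049 -0.9999]
to [ 0.665 -0.048  0.2  ] slide [-185.     0.9    1.7] spin (world-neg) -0.003 alt 3.139
```

>>> send_rows(
  motion=[
    {"hand":-0.7,"slide":[-15,0,0],"spin":0},
    {"hand":-0.7,"slide":[-35,0,0],"spin":0},
    {"hand":-0.7,"slide":[-40,0,0],"spin":-0.12},
    {"hand":-0.7,"slide":[-30,0,0],"spin":-0.14},
    {"hand":-0.7,"slide":[-10,0,0],"spin":-0.14},
    {"hand":-0.7,"slide":[0,0,0],"spin":-0.14},
    {"hand":-0.7,"slide":[0,0,0],"spin":-0.14},
    {"hand":-0.7,"slide":[0,0,0],"spin":-0.14},
  ],
)

```text
time: 49.4
tool_pos: [0.6674, -0.0476, 0.1602]
tool_rot: [0.496, 1.564, -1.798]
contact_force: [0.4, -0.1, 0.1]
opening: 0.0212
```

```bash
python3 go.py .5395 .1965 .16 3
```

```text
t 49.4 pos [ 0.6674 -0.0476  0.1602] jaw deg -41.4 q [-0.18  0.66  1.17 -0.01  1.31  0.54] open 0.0212 F [ 0.4 -0.1  0.1] tilt [-0.0014 -0.0062 -1.    ]
to [0.5395 0.1965 0.16  ] slide [  -1.2 -257.5  -98.3] spin (world-neg) -0.776 alt 2.366
```

>>> send_rows(
  motion=[
    {"hand":-0.7,"slide":[0,-34,-13],"spin":-0.13},
    {"hand":-0.7,"slide":[0,-32,-17],"spin":-0.13},
    {"hand":-0.7,"slide":[0,-30,-22],"spin":-0.13},
    {"hand":-0.7,"slide":[0,-27,-25],"spin":-0.13},
    {"hand":-0.7,"slide":[0,-23,-29],"spin":-0.13},
    {"hand":-0.7,"slide":[0,-19,-31],"spin":-0.12},
    {"hand":-0.7,"slide":[0,-8,-15],"spin":0},
    {"hand":-0.7,"slide":[0,0,0],"spin":0},
  ],
)

```text
time: 50.2
tool_pos: [0.5521, 0.166, 0.1689]
tool_rot: [1.013, 1.557, -0.481]
contact_force: [-0.1, -0.6, -1.9]
opening: 0.0215
```

```bash
python3 go.py .5395 .1965 .08 3
```

```text
t 50.2 pos [0.5521 0.166  0.1689] jaw deg 4.4 q [ 0.16  0.48  1.47 -0.01  1.18  0.09] open 0.0215 F [-0.1 -0.6 -1.9] tilt [ 0.0121 -0.0063 -0.9999]
to [0.5395 0.1965 0.08  ] slide [ 88.5 -11.2 -32. ] spin (world-neg) 0.024 alt -3.117
```

>>> send_rows(
  motion=[
    {"hand":-0.7,"slide":[0,-6,-18],"spin":0.02},
    {"hand":-0.7,"slide":[15,-5,-12],"spin":0},
    {"hand":-0.7,"slide":[30,-1,-1],"spin":0},
    {"hand":-0.7,"slide":[25,0,0],"spin":0},
    {"hand":-0.7,"slide":[0,0,0],"spin":0},
  ],
)

```text
time: 50.7
tool_pos: [0.5448, 0.192, 0.1012]
tool_rot: [1.228, 1.547, -0.302]
contact_force: [-0.1, -0.0, 0.9]
opening: 0.0213
```

```bash
python3 go.py .5395 .1965 .026 3
python3 - <<'E'
from h import *
p=shot('scene');cv2.imwrite('pics/d2.png',cv2.resize(p['pixels'][100:230,130:303],None,fx=4.6,fy=4.6))
E
```

```text
t 50.7 pos [0.5448 0.192  0.1012] jaw deg 2.4 q [ 0.21  0.55  1.56 -0.01  1.01  0.18] open 0.0213 F [-0.1 -0.   0.9] tilt [ 0.0228 -0.0071 -0.9997]
to [0.5395 0.1965 0.026 ] slide [75.1 -6.8 -5.3] spin (world-neg) -0.011 alt 3.131
```

View pics/d2.png

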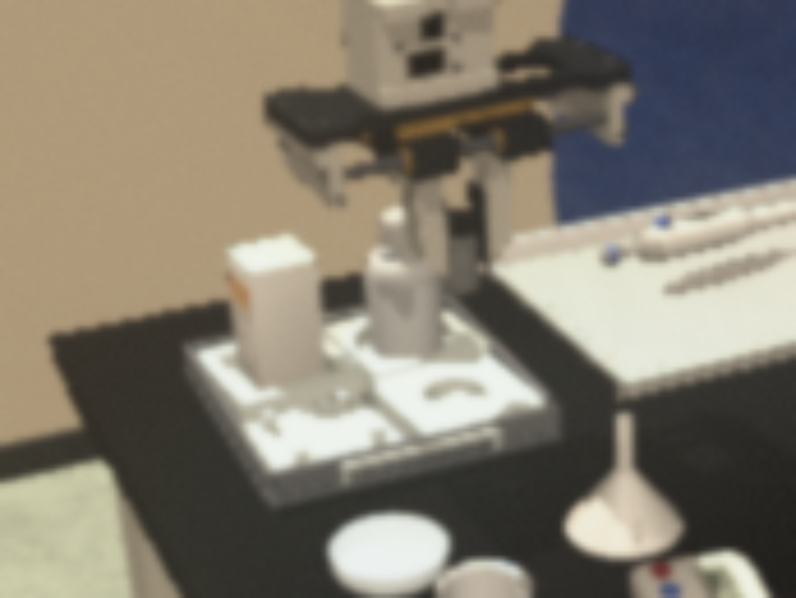

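>>> send_rows(
  motion=[
    {"hand":-0.7,"slide":[15,-4,-4],"spin":-0.01},
    {"hand":-0.7,"slide":[20,-3,-1],"spin":0},
    {"hand":-0.7,"slide":[12,0,0],"spin":0},
    {"hand":-0.7,"slide":[0,0,0],"spin":0},
  ],
)

```text
time: 51.15
tool_pos: [0.5465, 0.1943, 0.0612]
tool_rot: [1.39, 1.534, -0.137]
contact_force: [-0.3, -0.2, -0.1]
opening: 0.0212
```

```bash
python3 go.py .5395 .1965 .0255 3
```

```text
t 51.15 pos [0.5465 0.1943 0.0612] jaw deg 2.5 q [ 0.22  0.6   1.6  -0.02  0.9   0.18] open 0.0212 F [-0.3 -0.2 -0.1] tilt [ 0.0368 -0.0051 -0.9993]
to [0.5395 0.1965 0.0255] slide [35.4 -8.2 -2.7] spin (world-neg) -0.008 alt 3.133
```

>>> send_rows(
  motion=[
    {"hand":-0.7,"slide":[4,-8,-1.5],"spin":0},
    {"hand":-0.7,"slide":[10,-2,-1],"spin":0},
    {"hand":-0.7,"slide":[0,0,0],"spin":0},
  ],
)

```text
time: 51.45
tool_pos: [0.5384, 0.1961, 0.0487]
tool_rot: [1.427, 1.529, -0.102]
contact_force: [-0.9, 0.3, -0.5]
opening: 0.0216
```

```bash
python3 go.py .539 .1965 .0255 3
python3 - <<'E'
from h import *
p=shot('scene');cv2.imwrite('pics/d3.png',cv2.resize(p['pixels'][120:220,150:283],None,fx=6,fy=6))
E
```

```text
t 51.45 pos [0.5384 0.1961 0.0487] jaw deg 2.4 q [ 0.22  0.6   1.64 -0.02  0.86  0.19] open 0.0216 F [-0.9  0.3 -0.5] tilt [ 0.0414 -0.0042 -0.9991]
to [0.539  0.1965 0.0255] slide [23.2 -0.4 -0.5] spin (world-neg) -0.01 alt 3.132
```

View pics/d3.png

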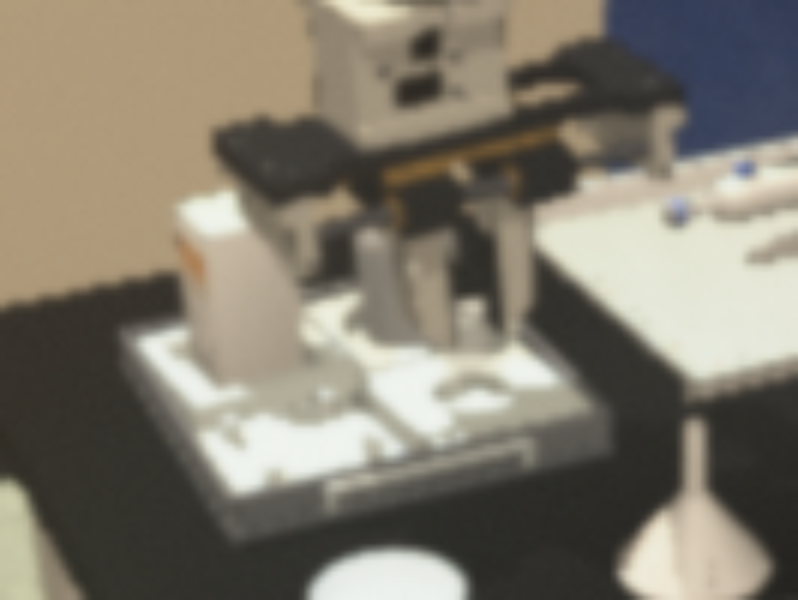

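>>> send_rows(
  motion=[
    {"hand":-0.7,"slide":[10,-0.5,0],"spin":0},
    {"hand":-0.7,"slide":[9,-0.5,0],"spin":0},
    {"hand":-0.7,"slide":[0,0,0],"spin":0},
  ],
)

```text
time: 51.8
tool_pos: [0.5393, 0.1964, 0.0296]
tool_rot: [1.446, 1.527, -0.082]
contact_force: [-0.9, 0.4, 0.2]
opening: 0.0213
```

```bash
python3 go.py .539 .1965 .0255 3
```

```text
t 51.8 pos [0.5393 0.1964 0.0296] jaw deg 2.4 q [ 0.22  0.63  1.65 -0.02  0.81  0.19] open 0.0213 F [-0.9  0.4  0.2] tilt [ 0.0441 -0.0036 -0.999 ]
to [0.539  0.1965 0.0255] slide [ 4.  -0.5 -0.1] spin (world-neg) -0.01 alt 3.132
```

>>> send_rows(
  motion=[
    {"hand":-0.7,"slide":[2.5,-0.5,0],"spin":0},
    {"hand":-0.7,"slide":[1.5,0,0],"spin":0},
  ],
)

```text
time: 52.0
tool_pos: [0.5389, 0.1964, 0.025]
tool_rot: [1.443, 1.527, -0.085]
contact_force: [-1.6, 0.9, 9.5]
opening: 0.0212
```

>>> send_rows(
  motion=[
    {"hand":-0.35,"slide":[0,0,0],"spin":0},
    {"hand":0,"slide":[0,0,0],"spin":0},
    {"hand":0,"slide":[0,0,0],"spin":0},
    {"hand":0,"slide":[0,0,0],"spin":0},
  ],
)

```text
time: 52.4
tool_pos: [0.5394, 0.1964, 0.0253]
tool_rot: [1.449, 1.526, -0.079]
contact_force: [0.5, -0.6, -0.2]
opening: 0.0453
```

>>> send_rows(
  motion=[
    {"hand":0,"slide":[-15,0,0],"spin":0},
    {"hand":0,"slide":[-40,0,0],"spin":0},
    {"hand":0,"slide":[-45,0,0],"spin":0},
    {"hand":0,"slide":[-40,0,0],"spin":0},
    {"hand":0,"slide":[0,0,0],"spin":0},
  ],
)

```text
time: 52.9
tool_pos: [0.5324, 0.1967, 0.1691]
tool_rot: [1.426, 1.529, -0.102]
contact_force: [1.7, 0.5, -0.0]
opening: 0.0457
```

```bash
python3 go.py .449 -.045 .16 0
python3 - <<'E'
from h import *
p=shot('scene');cv2.imwrite('pics/d4.png',cv2.resize(p['pixels'][120:220,150:283],None,fx=6,fy=6))
E
```

```text
t 52.9 pos [0.5324 0.1967 0.1691] jaw deg 2.4 q [ 0.23  0.45  1.53 -0.01  1.13  0.19] open 0.0457 F [ 1.7  0.5 -0. ] tilt [ 0.0413 -0.0042 -0.9991]
to [ 0.449 -0.045  0.16 ] slide [  6.7 -93.8 237.9] spin (world-neg) 0.042 alt -3.099
```

View pics/d4.png

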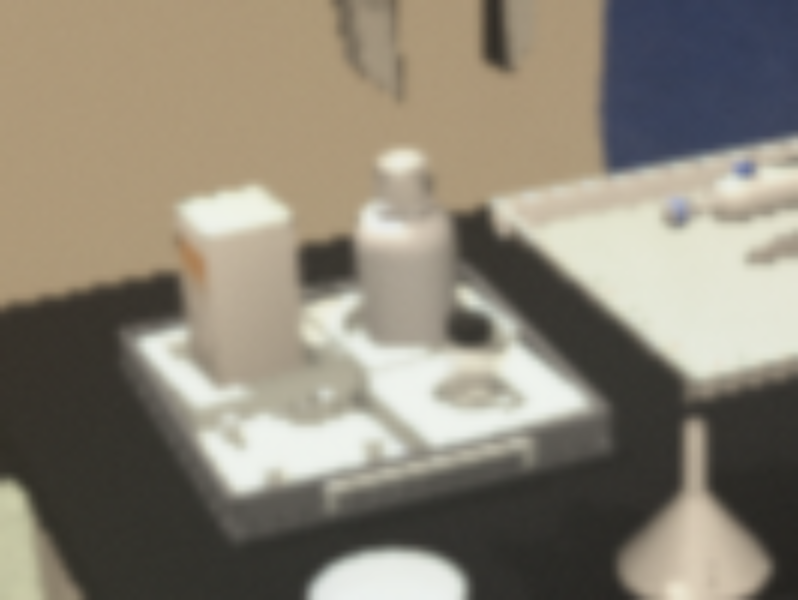

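The vial's black cap shows at (470,325) and it stands in the small pocket. Next is the smaller beaker, at (236,237) in the full scene picture. It's lower and narrower than the one at (255,266), and it isn't the beaker in the large white tray.

>>> send_rows(
  grip_force=5,
  motion=[
    {"hand":0.6,"slide":[0,-8,22],"spin":0.02},
    {"hand":0.6,"slide":[0,-14,36],"spin":0.02},
    {"hand":0.6,"slide":[0,-14,36],"spin":0},
    {"hand":0.6,"slide":[0,-14,36],"spin":0},
    {"hand":0.6,"slide":[0,-14,36],"spin":0},
    {"hand":0.6,"slide":[0,-14,36],"spin":0},
    {"hand":0.6,"slide":[0,-8,20],"spin":0},
    {"hand":0.6,"slide":[0,0,0],"spin":0},
  ],
)

```text
time: 53.75
tool_pos: [0.4384, -0.0325, 0.1545]
tool_rot: [1.415, 1.548, -0.152]
contact_force: [-0.1, 0.1, 0.1]
opening: 0.0735
```

```bash
python3 go.py .449 -.045 .16 0
python3 - <<'E'
from fit import *
p=shot('top');pickle.dump(p,open('top9.pkl','wb'));cv2.imwrite('pics/e1.png',cv2.resize(p['pixels'][150:270,140:310],None,fx=4.6,fy=4.6))
E
```

```text
t 53.75 pos [ 0.4384 -0.0325  0.1545] jaw deg 0.2 q [-0.25  0.26  1.87  0.    0.99 -0.26] open 0.0735 F [-0.1  0.1  0.1] tilt [ 0.0221 -0.0034 -0.9997]
to [ 0.449 -0.045  0.16 ] slide [-5.2 10.7 12.5] spin (world-neg) 0.004 alt -3.138
```

View pics/e1.png

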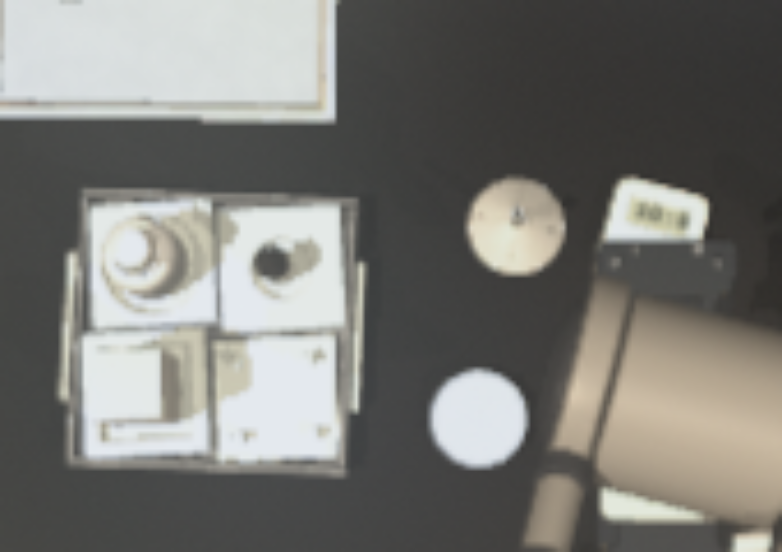

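The top view shows the bottle at (145,255), the vial cap at (272,262) and the carton at (120,380), all in their pockets and upright. Continuing with the beaker.

>>> send_rows(
  motion=[
    {"hand":0.6,"slide":[0,7,8],"spin":0},
    {"hand":0.6,"slide":[25,3,4],"spin":0},
    {"hand":0.6,"slide":[30,0,0],"spin":0},
    {"hand":0.6,"slide":[12,0,0],"spin":0},
    {"hand":0.6,"slide":[0,0,0],"spin":0},
  ],
)

```text
time: 54.3
tool_pos: [0.4552, -0.0416, 0.0844]
tool_rot: [1.458, 1.546, -0.104]
contact_force: [0.1, 0.4, 0.3]
opening: 0.0734
```

```bash
python3 go.py .449 -.045 .021 0
python3 - <<'E'
from h import *
p=shot('scene');cv2.imwrite('pics/e2.png',cv2.resize(p['pixels'][170:300,170:343],None,fx=4.6,fy=4.6))
E
```

```text
t 54.3 pos [ 0.4552 -0.0416  0.0844] jaw deg 0.5 q [-0.26  0.39  1.92  0.01  0.81 -0.27] open 0.0734 F [0.1 0.4 0.3] tilt [ 0.0247 -0.0026 -0.9997]
to [ 0.449 -0.045  0.021] slide [63.2 -7.8  3.2] spin (world-neg) 0.009 alt -3.132
```

View pics/e2.png

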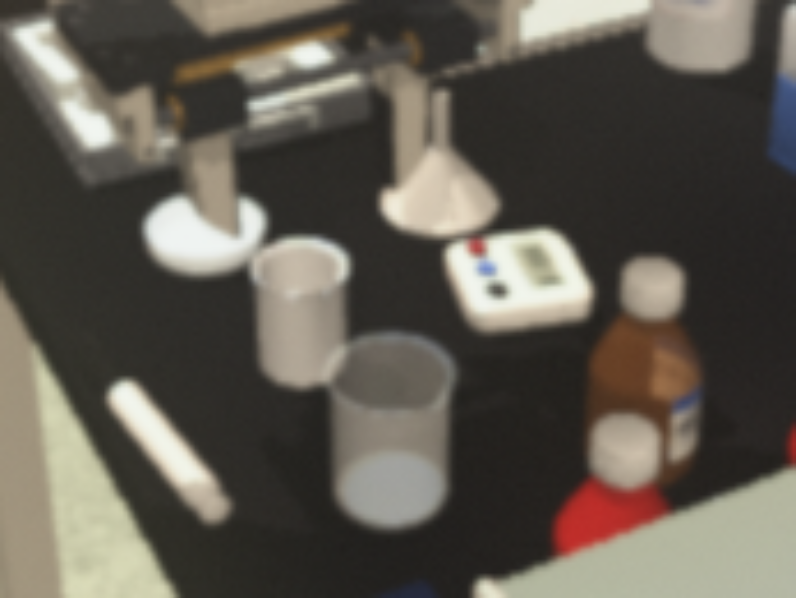

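>>> send_rows(
  motion=[
    {"hand":0.6,"slide":[3,-6,3],"spin":0},
    {"hand":0.6,"slide":[20,-1,0],"spin":0},
    {"hand":0.6,"slide":[25,-1,0],"spin":0},
    {"hand":0.6,"slide":[10,0,0],"spin":0},
    {"hand":0.6,"slide":[0,0,0],"spin":0},
  ],
)

```text
time: 54.85
tool_pos: [0.4521, -0.045, 0.0285]
tool_rot: [1.412, 1.537, -0.146]
contact_force: [0.1, 0.7, 0.8]
opening: 0.0737
```

```bash
python3 go.py .449 -.045 .021 0
```

```text
t 54.85 pos [ 0.4521 -0.045   0.0285] jaw deg 0.7 q [-0.27  0.48  1.98  0.01  0.64 -0.29] open 0.0737 F [0.1 0.7 0.8] tilt [ 0.0334 -0.0049 -0.9994]
to [ 0.449 -0.045  0.021] slide [ 7.4 -3.4 -0.1] spin (world-neg) 0.013 alt -3.129
```

>>> send_rows(
  motion=[
    {"hand":0.3,"slide":[6,-3,0],"spin":0.01},
    {"hand":-0.2,"slide":[1.5,-0.5,0],"spin":0},
    {"hand":-0.2,"slide":[0,0,0],"spin":0},
    {"hand":-0.2,"slide":[0,0,0],"spin":0},
    {"hand":-0.2,"slide":[0,0,0],"spin":0},
    {"hand":-0.2,"slide":[0,0,0],"spin":0},
  ],
)

```text
time: 55.45
tool_pos: [0.4507, -0.0456, 0.0235]
tool_rot: [1.404, 1.531, -0.164]
contact_force: [-0.5, -0.2, -1.1]
opening: 0.0419
```

```bash
python3 go.py .458 .1985 .16 2
```

```text
t 55.45 pos [ 0.4507 -0.0456  0.0235] jaw deg 0.1 q [-0.27  0.49  1.99  0.01  0.62 -0.28] open 0.0419 F [-0.5 -0.2 -1.1] tilt [ 0.0389 -0.0065 -0.9992]
to [0.458  0.1985 0.16  ] slide [-137.7   13.2 -243.2] spin (world-neg) -0.033 alt 3.109
```

>>> send_rows(
  motion=[
    {"hand":-0.2,"slide":[-15,0,0],"spin":0},
    {"hand":-0.2,"slide":[-35,0,0],"spin":0},
    {"hand":-0.2,"slide":[-40,0,0],"spin":0},
    {"hand":-0.2,"slide":[-20,0,0],"spin":0},
    {"hand":-0.2,"slide":[0,0,0],"spin":0},
  ],
)

```text
time: 55.95
tool_pos: [0.4458, -0.0448, 0.1371]
tool_rot: [1.412, 1.534, -0.157]
contact_force: [0.6, -1.0, -0.9]
opening: 0.0426
```

```bash
python3 go.py .458 .1985 .16 2
python3 - <<'E'
from h import *
p=shot('scene');cv2.imwrite('pics/e3.png',cv2.resize(p['pixels'][130:290,130:343],None,fx=3.7,fy=3.7))
E
```

```text
t 55.95 pos [ 0.4458 -0.0448  0.1371] jaw deg 0.1 q [-0.27  0.29  1.89  0.01  0.93 -0.28] open 0.0426 F [ 0.6 -1.  -0.9] tilt [ 0.0368 -0.0058 -0.9993]
to [0.458  0.1985 0.16  ] slide [ -23.9   13.6 -243.1] spin (world-neg) -0.033 alt 3.109
```

View pics/e3.png

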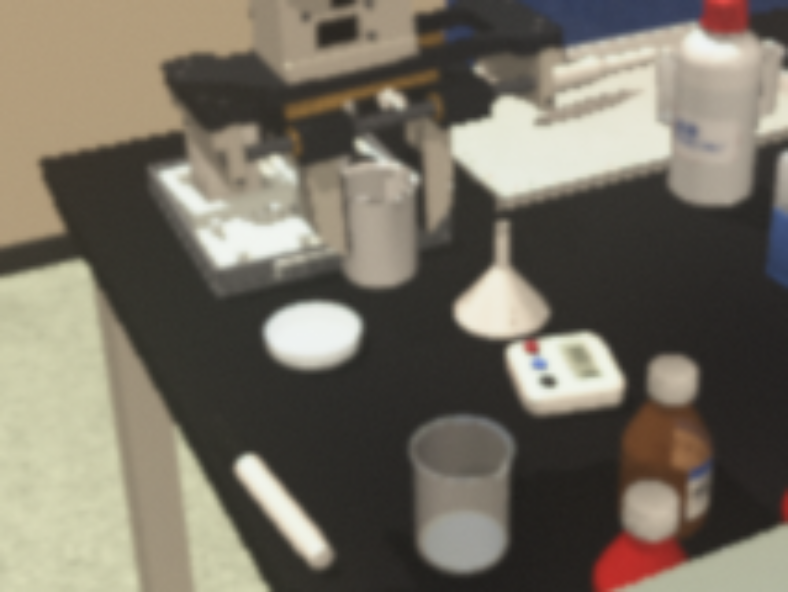

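>>> send_rows(
  motion=[
    {"hand":-0.2,"slide":[-5,2,-25],"spin":-0.015},
    {"hand":-0.2,"slide":[-5,2,-36],"spin":-0.015},
    {"hand":-0.2,"slide":[0,2,-36],"spin":0},
    {"hand":-0.2,"slide":[0,2,-36],"spin":0},
    {"hand":-0.2,"slide":[0,2,-36],"spin":0},
    {"hand":-0.2,"slide":[0,2,-36],"spin":0},
    {"hand":-0.2,"slide":[0,0,-18],"spin":0},
    {"hand":-0.2,"slide":[0,0,0],"spin":0},
  ],
)

```text
time: 56.8
tool_pos: [0.4468, 0.1857, 0.1341]
tool_rot: [1.195, 1.55, -0.347]
contact_force: [0.1, -0.6, -0.9]
opening: 0.0424
```

```bash
python3 go.py .458 .1985 .1 2
```

```text
t 56.8 pos [0.4468 0.1857 0.1341] jaw deg 1.7 q [ 0.24  0.36  1.78 -0.01  0.98  0.22] open 0.0424 F [ 0.1 -0.6 -0.9] tilt [ 0.0198 -0.0072 -0.9998]
to [0.458  0.1985 0.1   ] slide [ 34.2  10.9 -12.7] spin (world-neg) -0.005 alt 3.136
```

>>> send_rows(
  motion=[
    {"hand":-0.2,"slide":[0,7,-9],"spin":0},
    {"hand":-0.2,"slide":[15,3,-3],"spin":0},
    {"hand":-0.2,"slide":[25,0,0],"spin":0},
    {"hand":-0.2,"slide":[15,0,0],"spin":0},
    {"hand":-0.2,"slide":[0,0,0],"spin":0},
  ],
)

```text
time: 57.3
tool_pos: [0.4589, 0.196, 0.0741]
tool_rot: [1.058, 1.552, -0.486]
contact_force: [-0.6, -0.3, -0.5]
opening: 0.0422
```

```bash
python3 go.py .458 .1985 .0335 2
python3 - <<'E'
from h import *
p=shot('scene');cv2.imwrite('pics/e4.png',cv2.resize(p['pixels'][110:220,140:287],None,fx=5.4,fy=5.4))
E
```

```text
t 57.3 pos [0.4589 0.196  0.0741] jaw deg 1.5 q [ 0.26  0.47  1.8  -0.02  0.85  0.24] open 0.0422 F [-0.6 -0.3 -0.5] tilt [ 0.0164 -0.0087 -0.9998]
to [0.458  0.1985 0.0335] slide [40.6 -1.5 -2.9] spin (world-neg) -0.008 alt 3.134
```

View pics/e4.png

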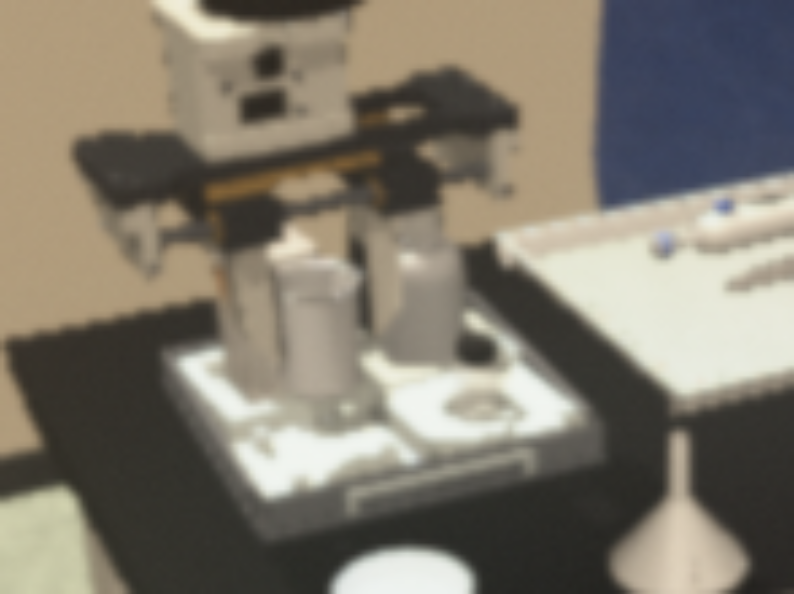

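>>> send_rows(
  motion=[
    {"hand":-0.2,"slide":[12,-0.5,-2],"spin":0},
    {"hand":-0.2,"slide":[15,-0.5,-1],"spin":0},
    {"hand":-0.2,"slide":[7,0,0],"spin":0},
    {"hand":-0.2,"slide":[0,0,0],"spin":0},
  ],
)

```text
time: 57.75
tool_pos: [0.4612, 0.1983, 0.0407]
tool_rot: [1.216, 1.548, -0.33]
contact_force: [-0.8, -0.4, -0.7]
opening: 0.0422
```

```bash
python3 go.py .458 .1985 .0335 2
```

```text
t 57.75 pos [0.4612 0.1983 0.0407] jaw deg 1.4 q [ 0.26  0.53  1.83 -0.02  0.77  0.25] open 0.0422 F [-0.8 -0.4 -0.7] tilt [ 0.0217 -0.0074 -0.9997]
to [0.458  0.1985 0.0335] slide [ 7.1 -3.4 -0.3] spin (world-neg) -0.011 alt 3.131
```

>>> send_rows(
  motion=[
    {"hand":-0.2,"slide":[4,-3,0],"spin":0},
    {"hand":-0.2,"slide":[2,0,0],"spin":0},
    {"hand":-0.2,"slide":[1,0,0],"spin":0},
  ],
)

```text
time: 58.05
tool_pos: [0.4589, 0.1984, 0.0342]
tool_rot: [1.264, 1.546, -0.282]
contact_force: [-0.8, -0.8, -0.6]
opening: 0.0424
```

>>> send_rows(
  motion=[
    {"hand":-0.2,"slide":[1,-0.5,0],"spin":0},
    {"hand":-0.2,"slide":[1,0,0],"spin":0},
  ],
)

```text
time: 58.25
tool_pos: [0.4584, 0.1984, 0.0327]
tool_rot: [1.271, 1.546, -0.275]
contact_force: [-4.1, -0.9, 8.0]
opening: 0.0423
```

>>> send_rows(
  motion=[
    {"hand":0.1,"slide":[0,0,0],"spin":0},
    {"hand":0.35,"slide":[0,0,0],"spin":0},
    {"hand":0.35,"slide":[0,0,0],"spin":0},
    {"hand":0.35,"slide":[0,0,0],"spin":0},
  ],
)

```text
time: 58.65
tool_pos: [0.459, 0.1986, 0.0331]
tool_rot: [1.303, 1.544, -0.244]
contact_force: [-0.8, 0.5, 0.3]
opening: 0.0619
```

>>> send_rows(
  motion=[
    {"hand":0.35,"slide":[-15,0,0],"spin":0},
    {"hand":0.35,"slide":[-40,0,0],"spin":0},
    {"hand":0.35,"slide":[-45,0,0],"spin":0},
    {"hand":0.35,"slide":[-45,0,0],"spin":0},
    {"hand":0.35,"slide":[0,0,0],"spin":0},
  ],
)

```text
time: 59.15
tool_pos: [0.4548, 0.1993, 0.182]
tool_rot: [1.227, 1.548, -0.32]
contact_force: [0.4, -0.3, -0.0]
opening: 0.0618
```

>>> send_rows(
  motion=[
    {"hand":0.35,"slide":[0,0,30],"spin":0},
    {"hand":0.35,"slide":[0,0,40],"spin":0},
    {"hand":0.35,"slide":[0,0,40],"spin":0},
    {"hand":0.35,"slide":[0,0,40],"spin":0},
    {"hand":0.35,"slide":[0,0,40],"spin":0},
    {"hand":0.35,"slide":[0,0,40],"spin":0},
    {"hand":0.35,"slide":[0,0,0],"spin":0},
  ],
)

```text
time: 59.85
tool_pos: [0.4612, -0.0376, 0.1828]
tool_rot: [1.307, 1.543, -0.236]
contact_force: [-0.3, -0.5, 0.2]
opening: 0.062
```

Run:
```python
from fit import *
for n in('top','scene'):
    p=shot(n);pickle.dump(p,open(n+'Z.pkl','wb'))
    if n=='top': a=cv2.resize(p['pixels'][180:260,140:230],None,fx=6,fy=6)
    else: a=cv2.resize(p['pixels'][120:220,150:283],None,fx=6,fy=6)
    # overlay expected
    k=6;o=(140,180) if n=='top' else (150,120)
    for t,x,sq in(('white_bottle_center',(.542,.2785),None),('carton_center',(.4595,.2805),.05),('vial_center',(.5395,.1965),None),('small_beaker_center',(.458,.1985),None)):
        r=prism(*x,PROF[t],sq=sq,z0=.01)
        b=a.copy() if 0 else a
        for q in(r[0],r[-1]): cv2.polylines(b,[np.round((proj(p,q)-np.array(o)+.5)*k).astype(int)],True,(0,255,0),1)
    cv2.imwrite(f'pics/z_{n}.png',a)
    cv2.imwrite(f'pics/zf_{n}.png',p['pixels'])
s=observe();print(s['time'],s['tool_pos'])
```

```text
59.95 [ 0.46081205 -0.03425832  0.18273152]
```

View pics/z_top.png

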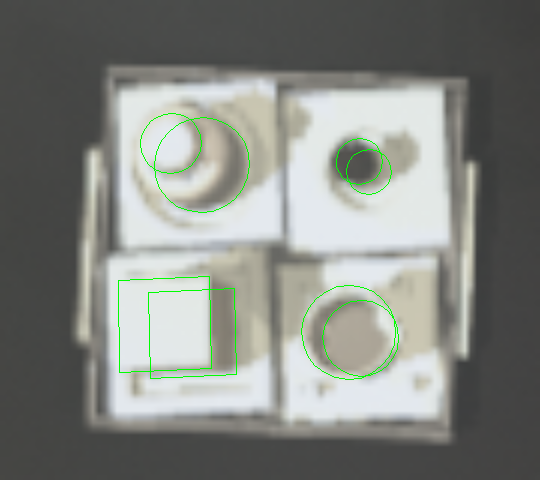

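View pics/z_scene.png

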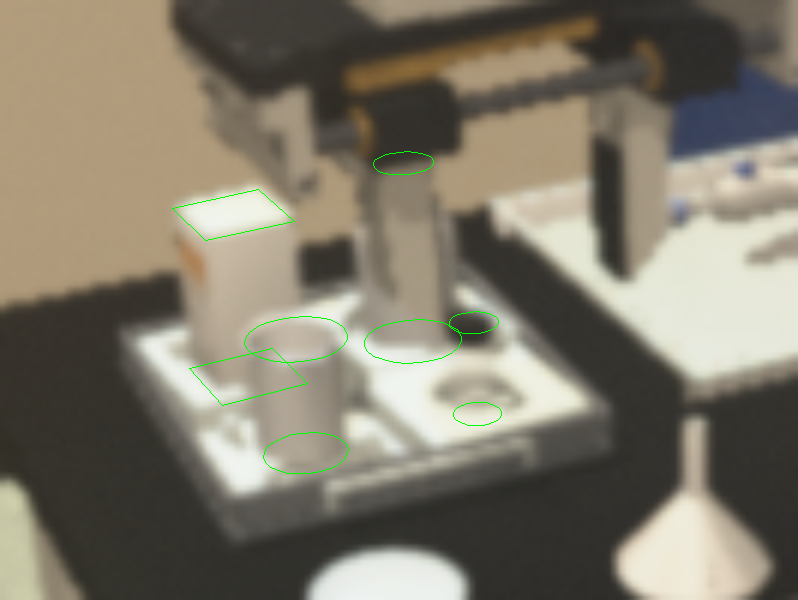

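View pics/zf_scene.png

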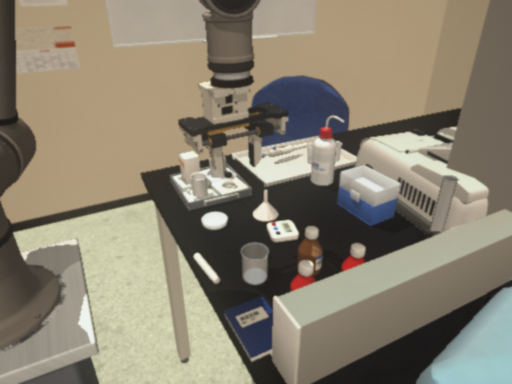

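Both overlays line up with all four items at floor height. One last depth check before I hand in.

Run:
```python
from h import *
p=pickle.load(open('topZ.pkl','rb'));W=world(p)
for n,x,r,h in(('bottle',(.542,.2785),.012,.102),('carton',(.4595,.2805),.018,.092),('vial',(.5395,.1965),.009,.056),('beaker',(.458,.1985),.024,.066)):
    m=(np.hypot(W[...,0]-x[0],W[...,1]-x[1])<r);z=W[m][:,2]
    print(n,'z p50/p95',np.nanpercentile(z,[50,95]).round(4),'expect',h)
z=(W[...,2]>.088)&(W[...,0]<.52)&(W[...,1]>.22)&(W[...,1]<.34)&(W[...,0]>.4)
print(cv2.minAreaRect((W[z][:,:2]*1000).astype(np.float32)), np.ptp(W[z][:,2]))
q=pickle.load(open('top0.pkl','rb'));d=cv2.absdiff(p['pixels'],q['pixels']).max(2)
print('large beaker diff',d[225:255,305:335].mean(),'amber diff',d[190:220,315:340].mean())
job.hand_in()
```

```text
bottle z p50/p95 [0.1007 0.1055] expect 0.102
carton z p50/p95 [0.0916 0.0965] expect 0.092
vial z p50/p95 [0.0546 0.0599] expect 0.056
beaker z p50/p95 [0.0143 0.0683] expect 0.066
((462.16131591796875, 279.0607604980469), (41.6210823059082, 41.44214630126953), 1.2662291526794434) 0.012954179457628001
large beaker diff 70.67444444444445 amber diff 23.368
the job is handed in; nothing more can be done
```

The service kit is packed and the job is handed in at about 60 s. I placed the pieces in the order asked: white bottle in the wide pocket, carton in the square pocket, vial in the small pocket, then the small beaker between the pegs.

**Seating:** Each piece made contact at its pocket-floor height. The last pictures match their expected upright outlines. Depth readings of the tops agree within about 2 mm:

| Piece | Measured top | Expected top |
|---|---|---|
| Bottle | 101 mm | 102 mm |
| Carton | 92 mm | 92 mm |
| Vial | 55 mm | 56 mm |
| Beaker rim | 68 mm | 66 mm |

**Carton squareness:** The carton reads about 1.3° and its insert about 3°, so it is roughly 2° off square in the pocket.

**Tool tilt:** The tool drifted to about 19° off vertical during the job. I straightened it by pressing the closed fingertips against the grey shelf. The highest reading was about 44 N, in that first push, and the rest were mostly 14–28 N. This was contact by the fingertips, not the gripper's body, and the shelf did not move in the pictures.

**Check that disagreed:** Comparing the first and last top pictures gave large differences around the large beaker (71) and the amber bottle (23). I didn't look at the top picture to find out why. The arm was probably covering that area. The last scene picture shows both still standing where they were, and I never touched them.

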